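Stack the parts dishes on the sliding tray and park it under the shelf

TASK

Tidy the tyre bench: slide the empty tray sideways from behind its lip and draw it out until it is wholly clear of the shelf, then stack every aluminium parts dish on it, upright, the first in the tray's square seat and each next one nested in the one below. Then slide the loaded tray back in under the shelf through the open part of the mouth and across behind the lip, fully home and square, with the stack still nested, and let go. Leave the tin, the tools and the other things on the bench where they are.

Things in the scene. Friction and masses are not known exactly. Their poses are not given: they have to be found in the camera images.
- rack: fixed bench rack at the robot's left: plywood shelf (underside 145 mm up, top 165; box and tub on it up to 250) on blue posts. Origin on the bench; x points into the rack, y to the left looking in at its open front, z up; front roughly towards world -y. Shelf spans x -64..160, y -135..135 mm; front posts 30 mm square at x -45, y +-117.
- bay (a point): centre of the parking bay on the bench under the shelf, at the rack's origin, rack's axes: dark side bars 30 mm high with inner faces at y -85 and +85 mm (x -70..55), a back bar 30 mm high with its face at x +55. Bare bench between.
- lip (a point): middle of the low lip, 16 mm high, that closes part of the bay's front: rack x -70..-60, y -85..-31 mm. Point on its top; rack's axes.
- mouth (a point): middle of the open part of the bay's front, on the bench: rack x -65, y -31..+85 mm (116 wide; point at y +27). The tray can pass only here. Rack's axes.
- home (a point): where the tray's centre stands when fully home behind the lip, near the back bar and the right (-y) side bar: rack x 0, y -33 mm, on the bench.
- tray: loose steel tray sliding on the bench (a few newtons of rub), 0.28-0.46 kg: plate 100 x 100 x 6 mm with a square seat rim (inside 52 x 52 mm, 10 mm above the plate). A neck 12 mm wide, 24-34 mm up, clears the lip and leads from the front edge (-x) to the upright grip. Origin: centre of underside, x away from the grip, along the rack's x when parked. Starts empty, parked behind the lip.
- grip (a point): middle of the tray's upright black grip, 125 mm in front (-x) of the tray's centre, 45 mm up. Grip: 14 mm thick (along tray y), 40 mm long (along x), from 14 to 64 mm above the bench. Tray's axes.
- seat (a point): centre of the tray's seat floor, 6 mm above the bench, where the lowest dish stands.
- dish1: loose aluminium parts dish, one of 3 to 5 alike (None if absent), 64 mm across, 36 high, 50-85 g: solid foot tapering from 42 to 53 mm across (0-16 mm up) under a 64 mm collar (16-36 mm up, 3.5 mm wall, bore 57, floor at 16). Nested, its collar rests on the rim below: 20 mm higher, 2 mm play. Grip the collar from outside. Origin: centre of underside, z up. Starts upright on the bench.
- dish2: loose aluminium parts dish, one of 3 to 5 alike (None if absent), 64 mm across, 36 high, 50-85 g: solid foot tapering from 42 to 53 mm across (0-16 mm up) under a 64 mm collar (16-36 mm up, 3.5 mm wall, bore 57, floor at 16). Nested, its collar rests on the rim below: 20 mm higher, 2 mm play. Grip the collar from outside. Origin: centre of underside, z up. Starts upright on the bench.
- dish3: loose aluminium parts dish, one of 3 to 5 alike (None if absent), 64 mm across, 36 high, 50-85 g: solid foot tapering from 42 to 53 mm across (0-16 mm up) under a 64 mm collar (16-36 mm up, 3.5 mm wall, bore 57, floor at 16). Nested, its collar rests on the rim below: 20 mm higher, 2 mm play. Grip the collar from outside. Origin: centre of underside, z up. Starts upright on the bench.
- dish4: loose aluminium parts dish, one of 3 to 5 alike (None if absent), 64 mm across, 36 high, 50-85 g: solid foot tapering from 42 to 53 mm across (0-16 mm up) under a 64 mm collar (16-36 mm up, 3.5 mm wall, bore 57, floor at 16). Nested, its collar rests on the rim below: 20 mm higher, 2 mm play. Grip the collar from outside. Origin: centre of underside, z up. Starts upright on the bench.
- dish5: loose aluminium parts dish, one of 3 to 5 alike (None if absent), 64 mm across, 36 high, 50-85 g: solid foot tapering from 42 to 53 mm across (0-16 mm up) under a 64 mm collar (16-36 mm up, 3.5 mm wall, bore 57, floor at 16). Nested, its collar rests on the rim below: 20 mm higher, 2 mm play. Grip the collar from outside. Origin: centre of underside, z up. Starts upright on the bench.
- tin: bystander: closed flat steel tin, 60 mm across, 45 mm high, 0.25 kg, standing among the dishes; origin under its centre. Not a dish.
- wrench: bystander: steel wrench lying among the dishes, under 15 mm high; origin under its middle.
- screwdriver: bystander: screwdriver lying beyond the dishes, about 25 mm high at most; origin under its middle.
- jar: bystander: jar 64 mm across, 90 mm high, at the far side of the bench; origin under its centre.
- spray: bystander: yellow spray can 54 mm across, 180 mm high, at the far side of the bench; origin under its centre.
- carton: bystander: cardboard carton 110 x 140 x 70 mm at the far side of the bench; origin under its centre.
Things that resemble listed ones, but are neither listed nor needed, are in the scene too. What is shaped like the dish1 but brown is not meant. What is shaped like the dish5 but red is not meant.

How it is judged:
On the way, in this order (a step that is already met when the one before it is completed fails the run):
1. the empty tray is drawn out flat on the bench, wholly clear of the shelf (x of tray in the frame of rack below -0.112 m and height (world z) of tray below 0.01 m), for 0.2 s.
2. with the tray out, every dish present stands nested in one upright stack on the tray's seat (horizontal distance between each of dish1, dish2, dish3, dish4, dish5 and seat below 0.009 m and angle between each of dish1, dish2, dish3, dish4, dish5's own z axis and vertical below 0.12 rad and z of dish1 in the frame of tray between 0.002 and 0.092 m and linear speed of each of dish1, dish2, dish3, dish4, dish5 below 0.03 m/s and z of dish2 in the frame of tray between 0.002 and 0.092 m and z of dish3 in the frame of tray between 0.002 and 0.092 m and z of dish4 in the frame of tray between 0.002 and 0.092 m and z of dish5 in the frame of tray between 0.002 and 0.092 m and x of tray in the frame of rack below -0.105 m), for 0.3 s.
At the end, for the whole second after the job is handed in: Tray flat and still behind the lip: centre in the rack's frame at x -16..+14 mm, y -45..-13 mm, square within 0.15 rad; every dish present upright (0.12 rad), within 9 mm of the seat's axis, nested in one stack, at rest (horizontal distance between each of dish1, dish2, dish3, dish4, dish5 and seat below 0.009 m and angle between each of dish1, dish2, dish3, dish4, dish5's own z axis and vertical below 0.12 rad and z of dish1 in the frame of tray between 0.002 and 0.092 m and linear speed of each of dish1, dish2, dish3, dish4, dish5 below 0.03 m/s and z of dish2 in the frame of tray between 0.002 and 0.092 m and z of dish3 in the frame of tray between 0.002 and 0.092 m and z of dish4 in the frame of tray between 0.002 and 0.092 m and z of dish5 in the frame of tray between 0.002 and 0.092 m and x of tray in the frame of rack between -0.016 and 0.014 m and y of tray in the frame of rack between -0.045 and -0.013 m and angle between the x axis of tray and the x axis of rack, either way round below 0.15 rad and height (world z) of tray below 0.008 m and angle between tray's own z axis and vertical below 0.06 rad and linear speed of tray below 0.02 m/s); the robot touches nothing.
It fails at once if a bystander (tin, tool, jar, can, carton) is moved more than 6 cm (distance of any of tin, wrench, screwdriver, jar, spray, carton from where it was at the start of the episode above 0.06 m).
Of dish1, dish2, dish3, dish4, dish5 only 3 to 5 are there at a start; the rules pass over those that are not, and their reading is None.
At some moment in a run one of dish1, dish2, dish3, dish4, dish5 may be knocked a few centimetres aside while the robot is not near it.
It also fails if it takes over 210 s, if anything falls off the work surface, if the arm or the gripper's body presses on something with over 40 N, if the wrist force passes 120 N, or if a joint passes its speed limit or range.

ROBOT

A 6-joint arm with a two-finger parallel gripper is mounted at the origin on the work surface. World frame = base frame: x ahead of the robot, y to its left, z up, the work surface at z = 0. Lengths are in m, angles in rad, forces in N, time in s.
With the tool pointing down it reaches from about 0.3 to 0.775 m from the base axis. Payload 14.6 kg.
Tool frame: the origin (TCP) lies midway between the tips of the shut fingers; the grasp point (between the pads) lies 19 mm behind it (tcp_to_grasp is the distance from the TCP to the grasp point, in m); z points along the fingers, y is the line along which they close (so a half turn about z gives the same grasp; the last joint's range is limited). The gripper opens to 94 mm and grips with 3 to 60 N. Pads are 16 mm wide; open, the fingers measure 119 mm over their backs; the gripper's body (75 mm by 177 mm) begins 78 mm behind the grasp point.
Start: joints at [-1.188, 0.3, 1.521, -0, 1.321, -0.067], TCP at [0.239, -0.495, 0.173] pointing down, gripper open.
Joint ranges: [-3.03, 3.03], [-0.79, 2.21], [0.23, 2.52], [-1.04, 4.18], [0, 3.07], [-2.55, 2.55]. Speed limits (rad/s): [2.22, 2.22, 2.57, 3.14, 3.14, 3.14].

INTERFACE

Orientations are given as [roll, pitch, yaw] about the fixed x, y, z axes, in that order (R = Rz(yaw) Ry(pitch) Rx(roll)).
In Python, from station import * gives the robot as it stands.
- The arm moves only by the tool send_rows, never from a script. Its argument "motion" is a list of rows, each a list of 3 entries, a list of its own where there are three numbers: the shift along the tool's x, y, z in units of 0.03 m (1.0 is 0.03 m), then the turn, a rotation vector about the tool's x, y, z in units of 0.12 rad (1.0 is 0.12 rad), then the opening, from -1 (shut) to 1 (fully open). In form: [[[x, y, z], [rx, ry, rz], grip], ...]. A call has 1 to 12 rows; each row shifts and turns the commanded pose from where the row before left it, along the tool's axes as they then stand; what a row does not reach is not made up. A row lasts 1/10 s, in which the tool goes at most 50 mm and 8.59 degrees, less where a joint would pass 70% of its speed; a pose out of reach is approached as far as the arm can. A call with a number of a shift or a turn outside -1 to 1 is refused whole. A call with a gripper value outside its range is refused whole. The fingers move at their own pace and stop on an object; "squeeze" is the grip in N (left out, the last holds). Time passes only in rows, so rows that do not move let the fingers close. It gives the time, the measured TCP pose, the force, the opening and the grip force at its end, in the units of the state.
- get_obs(): the state, without advancing time (a new reading comes with each control period).
- camera(name): name is "scene" or "top" or "wrist"; returns a dict with "pixels" (480x640x3 uint8, red, green, blue), "depth" (480x640 float32, m along the optical axis (not along the pixel's ray), 0 where there is no reading), "fx", "fy", "cx", "cy" (pixels), "rvec" (rotation vector, rad) and "tvec" (3), from world to camera coordinates, as OpenCV has them. Camera axes: x right, y down, z forward; pixel columns grow to the right and rows downward; lengths in m; the calibration is good to about 2 mm. A picture is of the moment at which its call begins.
- hand_in(): hands the job in; it is judged then, once.
The state is a dict: "time_s": time; "qpos": joint angles; "joint_vel": joint speeds; "tau": joint torques, N m; "ee_pos": TCP position; "eef_rot": TCP orientation; "force": force on the tool from outside, world axes, zero at the start; "moment": the same for the moment, N m; "grip_width": finger opening in m; "grip_force": force on a finger pad.
Only numpy, scipy, OpenCV 4.12 (cv2) and the standard library are available. Lean on these libraries where they do the work, as an engineer would, in place of code of your own. Each camera call takes 0.05 s, during which the arm holds its last target. There are 200 camera calls.

## Working session

There is one attempt and no reset: what is moved stays moved. The work goes in short steps, Python scripts to look and compute and a tool call to move; the robot and the scene stay as the last step left them, time stands still between calls to the robot, and variables do not carry over. Pictures are saved under pics/ and viewed, at most 14 in all, crops included, and the job is handed in when it is done.

Besides the shell and the picture viewer there is one more tool, called after "Request:" by a JSON object that holds its "fn" and its "kwargs". send_rows: Moves the arm, as the interface text tells. Its arguments: {"type":"object","properties":{"motion":{"type":"array"},"squeeze":{"type":"number"}},"required":["motion"]}

```bash
mkdir -p pics; cat > h.py <<'E'
from station import *
import numpy as np, cv2
from scipy.spatial.transform import Rotation as R
def shot(n):
    c=camera(n); c['R']=R.from_rotvec(np.ravel(c['rvec'])).as_matrix(); c['t']=np.ravel(c['tvec']); return c
def save(c,f,crop=None,s=1):
    im=c['pixels'][:,:,::-1]
    if crop: im=im[crop[1]:crop[3],crop[0]:crop[2]]
    cv2.imwrite('pics/'+f,cv2.resize(im,None,fx=s,fy=s,interpolation=cv2.INTER_CUBIC))
def cloud(c):
    v,u=np.mgrid[0:480,0:640]; d=c['depth']
    p=np.stack([(u-c['cx'])/c['fx']*d,(v-c['cy'])/c['fy']*d,d],-1)
    w=(p-c['t'])@c['R']; w[d==0]=np.nan; return w
def plane(c,u,v,z):
    r=c['R'].T@np.array([(u-c['cx'])/c['fx'],(v-c['cy'])/c['fy'],1]); o=-c['R'].T@c['t']
    return o+r*(z-o[2])/r[2]
def st():
    o=get_obs(); print(o['time_s'],np.round(o['ee_pos'],4),np.round(o['eef_rot'],3),np.round(o['qpos'],3),np.round(o['force'],1),o['grip_width'],o['grip_force'])
E
python3 - <<'E'
from h import *
import pickle
st()
for n in('scene','top'):
    c=shot(n); save(c,n+'0.png'); pickle.dump(c,open(n+'0.pkl','wb')); print(n,-c['R'].T@c['t'],c['R'][2],c['fx'])
E
```

```text
0.0 [ 0.239  -0.495   0.1723] [-3.14 -0.    0.45] [-1.188  0.3    1.522 -0.     1.321 -0.067] [-0.3 -0.4  0.9] 0.09392229470041119 0.0
scene [ 0.64133    -0.78573652  0.91221291] [-0.07421032  0.69896126 -0.7112988 ] 561.7747441125932
top [0.47674542 0.04126391 0.97633153] [ 0.07911303  0.01600009 -0.99673724] 471.10970066490876
```

View pics/scene0.png

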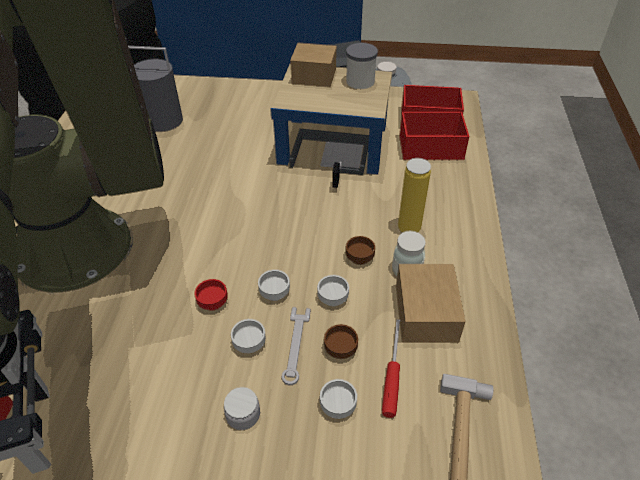

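View pics/top0.png

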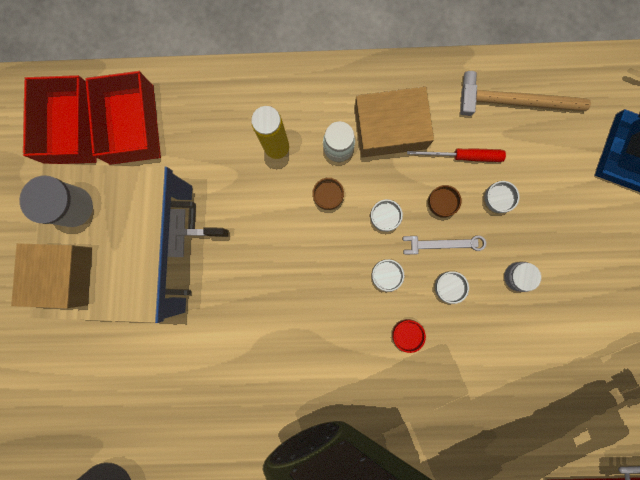

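The four aluminium dishes are at top pixels (386,215), (387,275), (452,287) and (502,197). The tin is the closed lid at (523,277). The two brown dishes (328,194) and (444,201) and the red one (408,336) are decoys. The tray grip is at top (215,233), scene (336,175). Next I measure these from both cameras.

```bash
python3 - <<'E'
from h import *
import pickle
T=pickle.load(open('top0.pkl','rb'));S=pickle.load(open('scene0.pkl','rb'))
def fit(p,rr=None):
    A=np.c_[2*p[:,:2],np.ones(len(p))]; s=np.linalg.lstsq(A,(p[:,:2]**2).sum(1),rcond=None)[0]
    return s[:2],np.sqrt(s[2]+s[0]**2+s[1]**2)
WT,WS=cloud(T),cloud(S)
for n,a,b in[('A',(386,215),(333,292)),('B',(387,275),(274,286)),('C',(452,287),(248,338)),('D',(502,197),(338,400)),('tin',(523,277),(241,407)),('br1',(328,194),(360,250)),('br2',(444,201),(341,342)),('red',(408,336),(211,294))]:
    c=plane(T,*a,.036)[:2]; out=[]
    for W in(WT,WS):
        q=W.reshape(-1,3); m=(np.hypot(*(q[:,:2]-c).T)<.045)&(q[:,2]>.008); p=q[m]
        if len(p)<20: out.append('none');continue
        zt=np.percentile(p[:,2],97); r=p[p[:,2]>zt-.004]
        mr=cv2.minEnclosingCircle((r[:,:2]*1000).astype(np.float32)); out.append((np.round(zt,4),np.round(mr[0],1),np.round(mr[1],1)))
    print(n,out)
for nm,W in(('T',WT),('S',WS)):
    q=W.reshape(-1,3); q=q[(q[:,1]>.1)&(q[:,0]>.05)&(q[:,0]<.8)]
    s=q[abs(q[:,2]-.165)<.004]
    r=cv2.minAreaRect((s[:,:2]*1000).astype(np.float32)); print(nm,'shelf',len(s),r,cv2.boxPoints(r).round(0).tolist(),np.median(s[:,2]))
    c=plane(T,215,233,.064)[:2]; g=q[(np.hypot(*(q[:,:2]-c).T)<.05)&(q[:,2]>.05)&(q[:,2]<.08)]
    r=cv2.minAreaRect((g[:,:2]*1000).astype(np.float32)); print('grip',len(g),r,cv2.boxPoints(r).round(0).tolist(),np.percentile(g[:,2],[5,50,95]))
save(T,'t1.png',(150,160,250,340),3);save(S,'s1.png',(260,100,400,200),5)
E
```

```text
A [(np.float64(0.0376), array([585.9, -80. ]), np.float64(31.9)), (np.float64(0.0376), array([587.3, -80.8]), np.float64(33.3))]
B [(np.float64(0.0377), array([465.6, -78.1]), np.float64(31.8)), (np.float64(0.0377), array([465.3, -79.3]), np.float64(33.4))]
C [(np.float64(0.0377), array([ 438.2, -204.4]), np.float64(31.9)), (np.float64(0.037), array([ 438.2, -205. ]), np.float64(33.0))]
D [(np.float64(0.0372), array([ 616.5, -314.2]), np.float64(32.7)), (np.float64(0.037), array([ 615.7, -314.9]), np.float64(33.0))]
tin [(np.float64(0.0478), array([ 455.7, -346.8]), np.float64(27.6)), (np.float64(0.0474), array([ 454.5, -348.1]), np.float64(28.0))]
br1 [(np.float64(0.0375), array([633.7,  36.2]), np.float64(31.7)), (np.float64(0.0376), array([632.7,  35. ]), np.float64(33.5))]
br2 [(np.float64(0.0373), array([ 611.1, -199. ]), np.float64(32.4)), (np.float64(0.0372), array([ 611.6, -199.7]), np.float64(32.9))]
red [(np.float64(0.0378), array([ 345.3, -115.1]), np.float64(32.0)), (np.float64(0.0371), array([ 344.6, -115.7]), np.float64(33.8))]
T shelf 13844 ((471.9059143066406, 334.0286865234375), (551.3402099609375, 450.0358581542969), 1.2506407499313354) [[191.0, 553.0], [201.0, 103.0], [752.0, 115.0], [743.0, 565.0]] 0.1655179919470045
grip 155 ((561.3870239257812, 262.4541015625), (39.59859848022461, 14.179997444152832), 87.27212524414062) [[553.0, 243.0], [568.0, 242.0], [569.0, 282.0], [555.0, 283.0]] [0.05987065 0.06388397 0.06683692]
S shelf 4195 ((461.25543212890625, 447.9192199707031), (360.57354736328125, 827.3502197265625), 63.78131866455078) [[10.0, 469.0], [753.0, 103.0], [912.0, 427.0], [170.0, 792.0]] 0.16527543642890685
grip 96 ((561.4825439453125, 262.63653564453125), (44.69813537597656, 14.384101867675781), 86.15241241455078) [[553.0, 241.0], [567.0, 240.0], [570.0, 284.0], [556.0, 285.0]] [0.05106089 0.06258415 0.06719442]
```

View pics/s1.png

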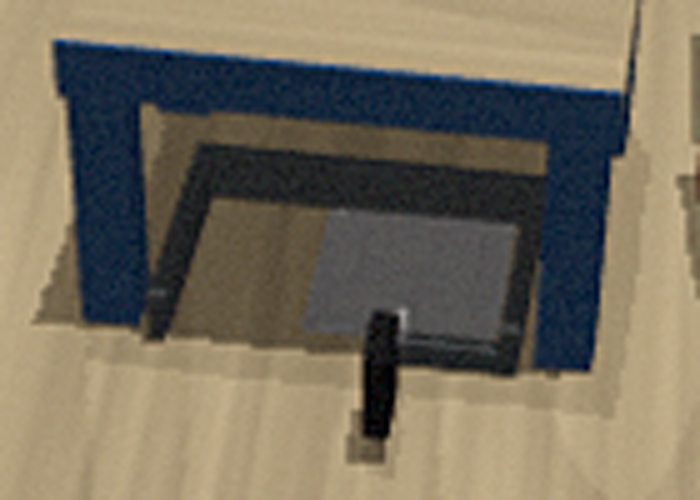

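View pics/t1.png

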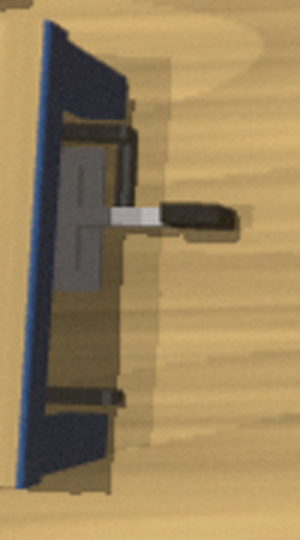

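Scene crop: the tray plate is behind the lip on the right, with the grip at about (380,380) in the crop, full-image (336,176). The open mouth is on the left (robot side). Top crop: neck and grip at (195,215), side bars at (95,130) and (85,397). Next: the rack pose.

```bash
python3 - <<'E'
from h import *
import pickle
T=pickle.load(open('top0.pkl','rb'));W=cloud(T)
m=(abs(W[...,2]-.1655)<.005)&(W[...,0]>.35)&(W[...,0]<.72)&(W[...,1]>.3)&(W[...,1]<.7)
n,l,s,_=cv2.connectedComponentsWithStats(m.astype(np.uint8)); k=1+np.argmax(s[1:,4]); m=l==k
q=W[m]; print(len(q),q.min(0),q.max(0))
# front edge: per row, max u
E=[];
for v in range(480):
    u=np.where(m[v])[0]
    if len(u)>20: E.append(W[v,u.max()])
E=np.array(E)[3:-3]
vx,vy,x0,y0=cv2.fitLine((E[:,:2]*1000).astype(np.float32),cv2.DIST_HUBER,0,.01,.01).ravel()
print('front edge dir',vx,vy,x0,y0,'deg',np.degrees(np.arctan2(vy,vx)), 'ends',E[0],E[-1])
# rows ends: right/left edges
for name,f in(('hi x',np.min),('lo x',np.max)):
    P=[]
    for u in range(85 if name=='lo x' else 95,160):
        v=np.where(m[:,u])[0]
        if len(v): P.append(W[f(v),u])
    P=np.array(P); print(name,cv2.fitLine((P[:,:2]*1000).astype(np.float32),cv2.DIST_HUBER,0,.01,.01).ravel(),len(P))
# bars / lip in top view: heights below the shelf front
a=W[(W[...,0]>.40)&(W[...,0]<.70)&(W[...,1]>.2)&(W[...,1]<.5)]
for zl,zh in((.012,.02),(.026,.037)):
    b=a[(a[:,2]>zl)&(a[:,2]<zh)]; print(zl,len(b)); 
    if zl>.02: 
        h=np.histogram(b[:,0],bins=np.arange(.40,.7,.005)); print([(round(e,3),int(c)) for e,c in zip(h[1],h[0]) if c>5])
    b=b[b[:,1]<.36]; print(np.round(b[::max(1,len(b)//12)],3).tolist())
E
```

```text
14114 [0.39747569 0.31596041 0.16050461] [0.68058875 0.55778567 0.17049997]
front edge dir 0.9980179 -0.062930755 534.3252 324.94202 deg -3.6080506 ends [0.66599526 0.31697824 0.16695118] [0.40381606 0.33353175 0.16079983]
hi x [6.7573234e-02 9.9771434e-01 6.7093134e+02 3.9883923e+02] 65
lo x [6.1096102e-02 9.9813187e-01 4.0205396e+02 3.9571231e+02] 75
0.012 385
[[0.661, 0.321, 0.02], [0.624, 0.314, 0.02], [0.612, 0.322, 0.013], [0.602, 0.317, 0.014], [0.596, 0.352, 0.017], [0.591, 0.315, 0.014], [0.585, 0.318, 0.018], [0.579, 0.323, 0.016], [0.572, 0.325, 0.018], [0.557, 0.352, 0.015], [0.545, 0.358, 0.017], [0.53, 0.356, 0.018], [0.406, 0.338, 0.017]]
0.026 467
[(np.float64(0.42), 6), (np.float64(0.43), 10), (np.float64(0.435), 20), (np.float64(0.44), 55), (np.float64(0.445), 37), (np.float64(0.555), 33), (np.float64(0.56), 71), (np.float64(0.565), 66), (np.float64(0.615), 27), (np.float64(0.62), 56), (np.float64(0.625), 28), (np.float64(0.63), 7), (np.float64(0.635), 11), (np.float64(0.66), 6)]
[[0.662, 0.321, 0.035], [0.635, 0.324, 0.027], [0.625, 0.324, 0.028], [0.621, 0.34, 0.029], [0.616, 0.316, 0.026], [0.567, 0.332, 0.035], [0.564, 0.314, 0.035], [0.562, 0.293, 0.037], [0.559, 0.336, 0.034], [0.447, 0.334, 0.031], [0.442, 0.332, 0.029], [0.438, 0.327, 0.032]]
```

Rack origin ≈ (0.536, 0.3885), yaw of rack x ≈ 86.4°. The tray centre derived from the grip comes to rack (+1, -32.5) mm, which matches home. At tool yaw 1.508, tool x is rack x and tool y is −rack y. I turn the tool first, then travel.

Request:
{"fn": "send_rows", "kwargs": {"motion": [[[0, 0, 0], [0, 0, -0.98], 1], [[0, 0, 0], [0, 0, -0.98], 1], [[0, 0, 0], [0, 0, -0.98], 1], [[0, 0, 0], [0, 0, -0.98], 1], [[0, 0, 0], [0, 0, -0.98], 1], [[0, 0, 0], [0, 0, -0.98], 1], [[0, 0, 0], [0, 0, -0.98], 1], [[0, 0, 0], [0, 0, -0.98], 1], [[0, 0, 0], [0, 0, -0.98], 1], [[0.5, 0.2, 0], [0, 0, 0], 1], [[1, 0.35, 0], [0, 0, 0], 1], [[1, 0.35, 0], [0, 0, 0], 1]], "squeeze": 50}}

```text
time_s: 1.3
ee_pos: [0.2711, -0.4203, 0.1724]
eef_rot: [-3.141, -0.001, 1.504]
force: [-0.7, -0.2, 0.2]
grip_width: 0.0939
grip_force: 0.0
```

Request:
{"fn": "send_rows", "kwargs": {"motion": [[[1, 0.35, 0], [0, 0, 0], 1], [[1, 0.35, 0], [0, 0, 0], 1], [[1, 0.35, 0], [0, 0, 0], 1], [[1, 0.35, 0], [0, 0, 0], 1], [[1, 0.35, 0], [0, 0, 0], 1], [[1, 0.35, 0], [0, 0, 0], 1], [[1, 0.35, 0], [0, 0, 0], 1], [[1, 0.35, 0], [0, 0, 0], 1], [[1, 0.35, 0], [0, 0, 0], 1], [[1, 0.35, 0], [0, 0, 0], 1], [[1, 0.35, 0], [0, 0, 0], 1], [[1, 0.35, 0], [0, 0, 0], 1]]}}

```text
time_s: 2.5
ee_pos: [0.4188, -0.0687, 0.1728]
eef_rot: [-3.142, -0.0, 1.505]
force: [0.8, -0.5, 0.7]
grip_width: 0.0938
grip_force: 0.0
```

Request:
{"fn": "send_rows", "kwargs": {"motion": [[[1, 0.35, 0], [0, 0, 0], 1], [[1, 0.35, 0], [0, 0, 0], 1], [[1, 0.35, 0], [0, 0, 0], 1], [[1, 0.35, 0], [0, 0, 0], 1], [[1, 0.35, 0], [0, 0, 0], 1], [[1, 0.35, 0], [0, 0, 0], 1], [[1, 0.35, 0], [0, 0, 0], 1], [[0, 0, 0], [0, 0, 0], 1], [[0, 0, 0], [0, 0, 0], 1]]}}

```text
time_s: 3.4
ee_pos: [0.5047, 0.1349, 0.1724]
eef_rot: [-3.141, 0.0, 1.507]
force: [-0.3, 0.4, 0.0]
grip_width: 0.0943
grip_force: 0.0
```

Request:
{"fn": "send_rows", "kwargs": {"motion": [[[0.87, 0.32, 0], [0, 0, 0], 1], [[0.87, 0.32, 0], [0, 0, 0], 1], [[0.87, 0.33, 0], [0, 0, 0], 1], [[0.87, 0.32, 0], [0, 0, 0], 1], [[0.88, 0.33, 0], [0, 0, 0], 1], [[0, 0, 0.7], [0, 0, 0], 1], [[0, 0, 0.7], [0, 0, 0], 1], [[0, 0, 0.7], [0, 0, 0], 1], [[0, 0, 0.7], [0, 0, 0], 1], [[0, 0, 0.7], [0, 0, 0], 1], [[0, 0, 0.7], [0, 0, 0], 1], [[0, 0, 0.5], [0, 0, 0], 1]]}}

```text
time_s: 4.6
ee_pos: [0.5616, 0.2607, 0.0307]
eef_rot: [-3.14, 0.001, 1.506]
force: [1.0, 0.4, -0.5]
grip_width: 0.0942
grip_force: 0.0
```

```bash
python3 - <<'E'
from h import *
st(); c=shot('wrist'); save(c,'w1.png',None,0.8)
E
```

```text
4.6 [0.5616 0.2607 0.0307] [-3.140e+00  1.000e-03  1.506e+00] [ 0.375  0.595  1.445 -0.     1.103  0.441] [ 1.   0.4 -0.5] 0.09419308584202421 0.0
```

View pics/w1.png

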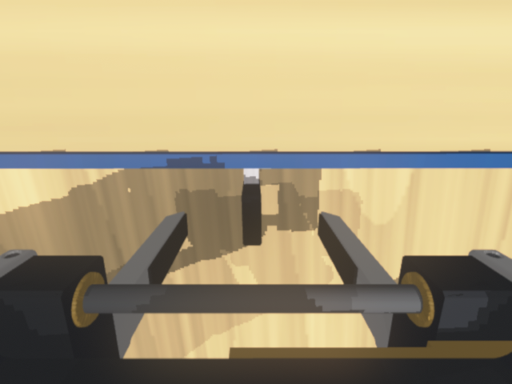

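The grip (252,212) lies centred between the fingertips (182 and 325). I close, then slide sideways 60 mm (tool −y).

Request:
{"fn": "send_rows", "kwargs": {"motion": [[[0, 0, 0], [0, 0, 0], 0], [[0, 0, 0], [0, 0, 0], -0.6], [[0, 0, 0], [0, 0, 0], -1], [[0, 0, 0], [0, 0, 0], -1], [[0, 0, 0], [0, 0, 0], -1], [[0, 0, 0], [0, 0, 0], -1], [[0, 0, 0], [0, 0, 0], -1], [[0, 0, 0], [0, 0, 0], -1], [[0, 0, 0], [0, 0, 0], -1]], "squeeze": 55}}

```text
time_s: 5.55
ee_pos: [0.5622, 0.2618, 0.0318]
eef_rot: [-3.142, 0.0, 1.508]
force: [-0.0, 0.7, 0.3]
grip_width: 0.0253
grip_force: 0.0
```

Request:
{"fn": "send_rows", "kwargs": {"motion": [[[0, -0.1, 0], [0, 0, 0], -1], [[0, -0.2, 0], [0, 0, 0], -1], [[0, -0.2, 0], [0, 0, 0], -1], [[0, -0.2, 0], [0, 0, 0], -1], [[0, -0.2, 0], [0, 0, 0], -1], [[0, -0.2, 0], [0, 0, 0], -1], [[0, -0.2, 0], [0, 0, 0], -1], [[0, -0.2, 0], [0, 0, 0], -1], [[0, -0.2, 0], [0, 0, 0], -1], [[0, -0.2, 0], [0, 0, 0], -1], [[0, -0.1, 0], [0, 0, 0], -1], [[0, 0, 0], [0, 0, 0], -1]]}}

```text
time_s: 6.75
ee_pos: [0.5021, 0.2656, 0.0319]
eef_rot: [3.142, -0.0, 1.508]
force: [-0.3, 0.2, -0.1]
grip_width: 0.0005
grip_force: 0.0
```

```bash
python3 - <<'E'
from h import *
st(); c=shot('scene'); save(c,'s2.png',(260,100,400,200),5)
E
```

```text
6.75 [0.5021 0.2656 0.0319] [ 3.142 -0.     1.508] [0.422 0.492 1.605 0.    1.045 0.485] [-0.3  0.2 -0.1] 0.00045521625974251947 0.0
```

View pics/s2.png

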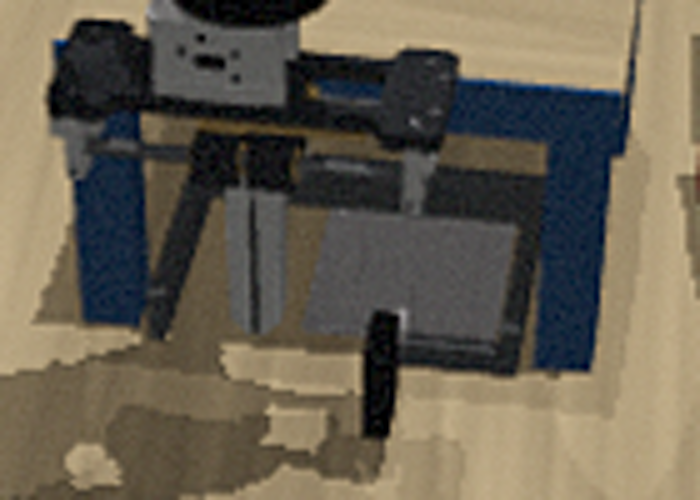

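```bash
python3 - <<'E'
from h import *
c=shot('scene')
def pr(p):
    q=c['R']@np.array(p)+c['t']; return np.round([c['fx']*q[0]/q[2]+c['cx'],c['fy']*q[1]/q[2]+c['cy']],1)
print('tip',pr([.502,.2656,.032]),pr([.502,.2656,.08]),'grip',pr([.5614,.2625,.064]),pr([.5614,.2625,.014]))
W=cloud(c)
for u,v in((311,160),(311,150),(336,170),(336,180),(335,165)): print((u,v),np.round(W[v,u],3))
st()
t=shot('top'); save(t,'t2.png',(150,160,270,300),4)
E
```

```text
tip [311.3 174.8] [310.9 159.2] grip [335.6 166.9] [335.3 182.9]
(311, 160) [0.503 0.259 0.083]
(311, 150) [0.504 0.257 0.114]
(336, 170) [0.563 0.25  0.065]
(336, 180) [0.565 0.239 0.043]
(335, 165) [0.559 0.271 0.063]
6.85 [0.5025 0.2655 0.0319] [ 3.141 -0.     1.508] [0.422 0.492 1.604 0.    1.045 0.484] [-0.6  0.4  0.3] 0.0004740408017235383 0.0
```

View pics/t2.png

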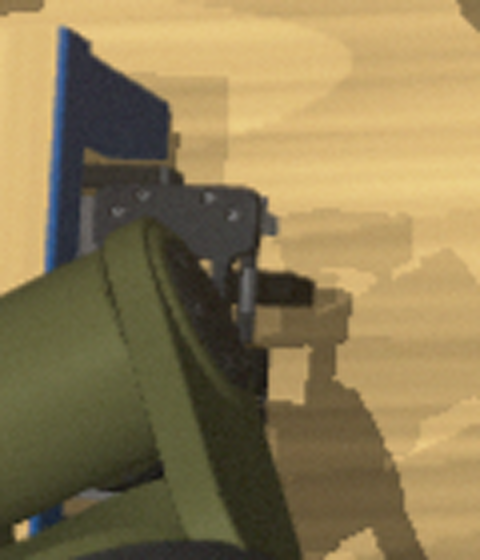

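The fingers closed on nothing: the tray has not moved. The scene view shows the fingertips ending at v≈166, where the reported TCP projects to v≈175, so the real tips look higher than reported. I'll measure that.

```bash
python3 - <<'E'
from h import *
c=shot('scene'); W=cloud(c)
for v in range(150,178,2): print(v,[np.round(W[v,u],3).tolist() for u in(309,313)],c['pixels'][v,309].tolist())
w=shot('wrist'); print('wrist cam',-w['R'].T@w['t'],w['R'][2])
save(w,'w2.png',None,1)
Ww=cloud(w); print(np.round([Ww[260,u] for u in (300,310,318,325,335)],3))
E
```

```text
150 [[0.499, 0.255, 0.115], [0.508, 0.258, 0.113]] [99, 99, 98]
152 [[0.499, 0.254, 0.11], [0.509, 0.256, 0.109]] [95, 97, 93]
154 [[0.499, 0.259, 0.1], [0.509, 0.255, 0.104]] [97, 96, 95]
156 [[0.499, 0.257, 0.096], [0.508, 0.257, 0.096]] [96, 97, 94]
158 [[0.498, 0.259, 0.088], [0.509, 0.253, 0.094]] [99, 101, 99]
160 [[0.498, 0.259, 0.083], [0.509, 0.253, 0.088]] [101, 101, 96]
162 [[0.499, 0.252, 0.082], [0.508, 0.255, 0.08]] [97, 99, 95]
164 [[0.499, 0.254, 0.075], [0.508, 0.258, 0.072]] [94, 96, 95]
166 [[0.498, 0.258, 0.065], [0.508, 0.256, 0.068]] [94, 88, 77]
168 [[0.488, 0.33, 0.001], [0.498, 0.332, -0.001]] [115, 99, 73]
170 [[nan, nan, nan], [0.499, 0.325, -0.001]] [161, 142, 110]
172 [[0.49, 0.311, 0.003], [0.5, 0.314, 0.001]] [157, 140, 108]
174 [[0.491, 0.307, -0.001], [0.501, 0.306, 0.001]] [158, 144, 112]
176 [[0.492, 0.299, -0.0], [0.502, 0.3, -0.0]] [111, 97, 77]
wrist cam [0.50763122 0.3430382  0.24283672] [-0.01679269 -0.26622611 -0.96376432]
[[ 0.49   0.254 -0.001]
 [ 0.498  0.255 -0.   ]
 [ 0.504  0.253 -0.002]
 [ 0.509  0.254  0.   ]
 [ 0.517  0.253 -0.002]]
```

View pics/w2.png

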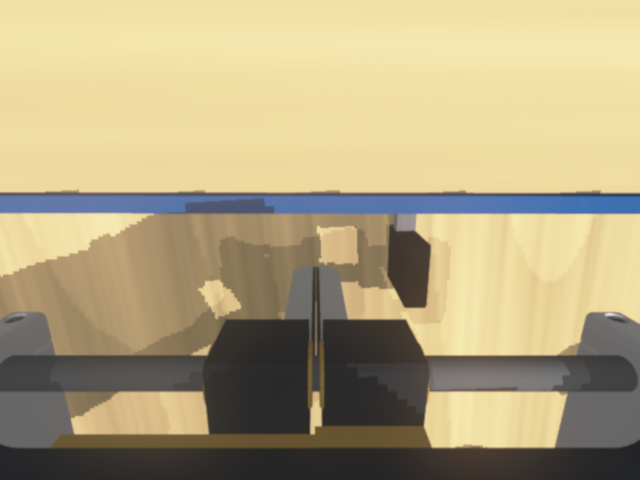

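Both views put the closed tips at z ≈ 0.06, about 30 mm above the reported TCP (x and y agree within 1–2 mm). I'll check this by lowering over bare bench here, gently, watching the force.

Request:
{"fn": "send_rows", "kwargs": {"motion": [[[0, 0, 0.3], [0, 0, 0], -1], [[0, 0, 0.3], [0, 0, 0], -1], [[0, 0, 0.3], [0, 0, 0], -1], [[0, 0, 0.3], [0, 0, 0], -1], [[0, 0, 0.1], [0, 0, 0], -1], [[0, 0, 0], [0, 0, 0], -1]]}}

```text
time_s: 7.6
ee_pos: [0.502, 0.2654, -0.0078]
eef_rot: [-3.141, 0.0, 1.508]
force: [-0.9, 0.1, 0.6]
grip_width: 0.0005
grip_force: 0.0
```

```bash
python3 - <<'E'
from h import *
st()
c=shot('scene'); W=cloud(c)
for v in range(164,186,2): print(v,[np.round(W[v,u],3).tolist() for u in(309,313)],c['pixels'][v,309].tolist())
E
```

```text
7.6 [ 0.502   0.2654 -0.0078] [-3.141  0.     1.508] [0.422 0.55  1.624 0.    0.969 0.484] [-0.9  0.1  0.6] 0.00045282530275986266 0.0
164 [[0.499, 0.255, 0.074], [0.508, 0.256, 0.074]] [95, 96, 93]
166 [[0.498, 0.257, 0.066], [0.508, 0.259, 0.065]] [99, 99, 95]
168 [[0.498, 0.255, 0.061], [0.508, 0.258, 0.06]] [97, 96, 94]
170 [[0.498, 0.257, 0.054], [0.508, 0.258, 0.054]] [97, 99, 95]
172 [[0.498, 0.256, 0.049], [0.507, 0.258, 0.047]] [100, 100, 97]
174 [[0.498, 0.255, 0.043], [0.508, 0.254, 0.044]] [95, 93, 90]
176 [[0.497, 0.261, 0.032], [0.507, 0.257, 0.036]] [94, 95, 93]
178 [[0.498, 0.256, 0.03], [0.507, 0.257, 0.029]] [100, 99, 93]
180 [[0.494, 0.283, -0.0], [0.503, 0.287, -0.002]] [120, 105, 78]
182 [[0.495, 0.271, 0.004], [0.505, 0.276, 0.0]] [88, 76, 56]
184 [[0.496, 0.263, 0.004], [0.505, 0.271, -0.001]] [93, 82, 61]
```

Request:
{"fn": "send_rows", "kwargs": {"motion": [[[0, 0, 0.3], [0, 0, 0], -1], [[0, 0, 0.2], [0, 0, 0], -1], [[0, 0, 0], [0, 0, 0], -1]]}}

```text
time_s: 7.95
ee_pos: [0.5018, 0.2653, -0.0232]
eef_rot: [-3.14, 0.001, 1.508]
force: [0.1, 0.2, 0.0]
grip_width: 0.0005
grip_force: 0.0
```

Request:
{"fn": "send_rows", "kwargs": {"motion": [[[0, 0, 0.1], [0, 0, 0], -1], [[0, 0, 0], [0, 0, 0], -1]]}}

```text
time_s: 8.15
ee_pos: [0.5022, 0.2655, -0.0254]
eef_rot: [-3.141, 0.0, 1.508]
force: [0.2, -0.2, -1.1]
grip_width: 0.0005
grip_force: 0.0
```

Request:
{"fn": "send_rows", "kwargs": {"motion": [[[0, 0, 0.1], [0, 0, 0], -1], [[0, 0, 0], [0, 0, 0], -1]]}}

```text
time_s: 8.35
ee_pos: [0.5022, 0.2655, -0.0284]
eef_rot: [-3.141, 0.0, 1.508]
force: [0.3, -0.7, 0.5]
grip_width: 0.0004
grip_force: 0.0
```

Request:
{"fn": "send_rows", "kwargs": {"motion": [[[0, 0, 0.07], [0, 0, 0], -1], [[0, 0, 0], [0, 0, 0], -1]]}}

```text
time_s: 8.55
ee_pos: [0.5022, 0.2655, -0.0305]
eef_rot: [-3.141, 0.0, 1.508]
force: [0.1, 0.0, -0.0]
grip_width: 0.0008
grip_force: 0.0
```

Request:
{"fn": "send_rows", "kwargs": {"motion": [[[0, 0, 0.05], [0, 0, 0], -1], [[0, 0, 0], [0, 0, 0], -1]]}}

```text
time_s: 8.75
ee_pos: [0.5023, 0.2655, -0.0319]
eef_rot: [-3.141, 0.0, 1.508]
force: [-0.6, -0.7, 0.5]
grip_width: 0.0005
grip_force: 0.0
```

Request:
{"fn": "send_rows", "kwargs": {"motion": [[[0, 0, 0.05], [0, 0, 0], -1], [[0, 0, 0], [0, 0, 0], -1]]}}

```text
time_s: 8.95
ee_pos: [0.5024, 0.2656, -0.0324]
eef_rot: [3.141, -0.0, 1.508]
force: [-5.2, -3.1, 11.1]
grip_width: 0.0009
grip_force: 5.8
```

Request:
{"fn": "send_rows", "kwargs": {"motion": [[[0, 0, 0.05], [0, 0, 0], -1], [[0, 0, 0], [0, 0, 0], -1]]}}

```text
time_s: 9.15
ee_pos: [0.5025, 0.2657, -0.0325]
eef_rot: [3.141, -0.0, 1.508]
force: [-12.2, -5.5, 29.7]
grip_width: 0.0006
grip_force: 14.7
```

Contact is at reported z = −0.0322, so the true tip is at reported z + 32 mm. Everything from here uses that. I rise, open, go back over the grip and descend to reported z ≈ −0.005.

Request:
{"fn": "send_rows", "kwargs": {"motion": [[[0, 0, -1], [0, 0, 0], -1], [[0, 0, -1], [0, 0, 0], 0], [[0, 0, -1], [0, 0, 0], 1], [[0, 0, -0.2], [0, 0, 0], 1], [[0, 0.66, 0], [0, 0, 0], 1], [[0, 0.66, 0], [0, 0, 0], 1], [[0, 0.66, 0], [0, 0, 0], 1], [[0, 0, 0], [0, 0, 0], 1], [[0, 0, 0], [0, 0, 0], 1], [[0, 0, 0], [0, 0, 0], 1], [[0, 0, 0], [0, 0, 0], 1], [[0, 0, 0], [0, 0, 0], 1]]}}

```text
time_s: 10.35
ee_pos: [0.5613, 0.262, 0.0614]
eef_rot: [3.141, -0.0, 1.509]
force: [-0.0, -0.6, -0.0]
grip_width: 0.085
grip_force: 0.0
```

Down 66 mm, then close and wait.

Request:
{"fn": "send_rows", "kwargs": {"motion": [[[0, 0, 0], [0, 0, 0], 1], [[0, 0, 0.55], [0, 0, 0], 1], [[0, 0, 0.55], [0, 0, 0], 1], [[0, 0, 0.55], [0, 0, 0], 1], [[0, 0, 0.55], [0, 0, 0], 1], [[0, 0, 0], [0, 0, 0], 1], [[0, 0, 0], [0, 0, 0], -0.5], [[0, 0, 0], [0, 0, 0], -1], [[0, 0, 0], [0, 0, 0], -1], [[0, 0, 0], [0, 0, 0], -1], [[0, 0, 0], [0, 0, 0], -1], [[0, 0, 0], [0, 0, 0], -1]]}}

```text
time_s: 11.55
ee_pos: [0.5617, 0.2618, -0.0046]
eef_rot: [3.141, -0.0, 1.508]
force: [-0.0, 0.4, -0.6]
grip_width: 0.049
grip_force: 0.0
```

Request:
{"fn": "send_rows", "kwargs": {"motion": [[[0, 0, 0], [0, 0, 0], -1], [[0, 0, 0], [0, 0, 0], -1], [[0, 0, 0], [0, 0, 0], -1], [[0, 0, 0], [0, 0, 0], -1], [[0, 0, 0], [0, 0, 0], -1], [[0, 0, 0], [0, 0, 0], -1]]}}

```text
time_s: 12.15
ee_pos: [0.5615, 0.2619, -0.0048]
eef_rot: [-3.141, 0.0, 1.508]
force: [-1.1, 0.5, 1.6]
grip_width: 0.0136
grip_force: 54.9
```

Request:
{"fn": "send_rows", "kwargs": {"motion": [[[0, -0.1, 0], [0, 0, 0], -1], [[0, -0.2, 0], [0, 0, 0], -1], [[0, -0.2, 0], [0, 0, 0], -1], [[0, -0.2, 0], [0, 0, 0], -1], [[0, -0.2, 0], [0, 0, 0], -1], [[0, -0.2, 0], [0, 0, 0], -1], [[0, -0.2, 0], [0, 0, 0], -1], [[0, -0.2, 0], [0, 0, 0], -1], [[0, -0.2, 0], [0, 0, 0], -1], [[0, -0.2, 0], [0, 0, 0], -1], [[0, -0.1, 0], [0, 0, 0], -1], [[0, 0, 0], [0, 0, 0], -1]]}}

```text
time_s: 13.35
ee_pos: [0.5013, 0.2657, -0.0047]
eef_rot: [-3.141, 0.0, 1.509]
force: [0.4, 0.6, -1.7]
grip_width: 0.0139
grip_force: 55.0
```

```bash
python3 - <<'E'
from h import *
c=shot('scene'); save(c,'s3.png',(260,100,400,200),5)
E
```

```text
(no output)
```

View pics/s3.png

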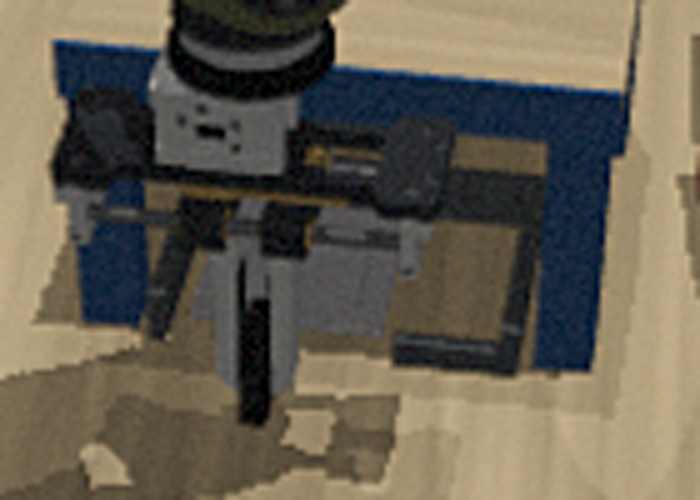

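The tray is square in the open mouth; its right edge (385,335) just clears the lip end (395,335). I add 3 mm more left, then draw it out 240 mm.

Request:
{"fn": "send_rows", "kwargs": {"motion": [[[0, -0.1, 0], [0, 0, 0], -1], [[-0.2, 0, 0], [0, 0, 0], -1], [[-0.4, 0, 0], [0, 0, 0], -1], [[-0.4, 0, 0], [0, 0, 0], -1], [[-0.4, 0, 0], [0, 0, 0], -1], [[-0.4, 0, 0], [0, 0, 0], -1], [[-0.4, 0, 0], [0, 0, 0], -1], [[-0.4, 0, 0], [0, 0, 0], -1], [[-0.4, 0, 0], [0, 0, 0], -1], [[-0.4, 0, 0], [0, 0, 0], -1], [[-0.4, 0, 0], [0, 0, 0], -1], [[-0.4, 0, 0], [0, 0, 0], -1]]}}

```text
time_s: 14.6
ee_pos: [0.4908, 0.139, -0.0048]
eef_rot: [-3.142, 0.0, 1.508]
force: [0.4, 0.8, -2.7]
grip_width: 0.0138
grip_force: 55.0
```

Request:
{"fn": "send_rows", "kwargs": {"motion": [[[-0.4, 0, 0], [0, 0, 0], -1], [[-0.4, 0, 0], [0, 0, 0], -1], [[-0.4, 0, 0], [0, 0, 0], -1], [[-0.4, 0, 0], [0, 0, 0], -1], [[-0.4, 0, 0], [0, 0, 0], -1], [[-0.4, 0, 0], [0, 0, 0], -1], [[-0.4, 0, 0], [0, 0, 0], -1], [[-0.4, 0, 0], [0, 0, 0], -1], [[-0.4, 0, 0], [0, 0, 0], -1], [[-0.2, 0, 0], [0, 0, 0], -1], [[0, 0, 0], [0, 0, 0], -1], [[0, 0, 0], [0, 0, 0], -1]]}}

```text
time_s: 15.8
ee_pos: [0.4838, 0.0261, -0.0047]
eef_rot: [3.141, 0.0, 1.508]
force: [-0.5, -1.1, -2.1]
grip_width: 0.0139
grip_force: 55.0
```

Request:
{"fn": "send_rows", "kwargs": {"motion": [[[0, 0, 0], [0, 0, 0], -0.5], [[0, 0, 0], [0, 0, 0], 0], [[0, 0, 0], [0, 0, 0], 0.5], [[0, 0, 0], [0, 0, 0], 1], [[0, 0, 0], [0, 0, 0], 1], [[0, 0, 0], [0, 0, 0], 1], [[0, 0, -0.5], [0, 0, 0], 1], [[0, 0, -1], [0, 0, 0], 1], [[0, 0, -1], [0, 0, 0], 1], [[0, 0, -1], [0, 0, 0], 1], [[0, 0, -1], [0, 0, 0], 1], [[-1, 0, -0.5], [0, 0, 0], 1]]}}

```text
time_s: 17.0
ee_pos: [0.4827, -0.0024, 0.1478]
eef_rot: [3.138, -0.0, 1.511]
force: [0.5, 0.6, 0.2]
grip_width: 0.0938
grip_force: 0.0
```

Request:
{"fn": "send_rows", "kwargs": {"motion": [[[-1, -0.15, 0], [0, 0, 0], 1], [[-1, -0.15, 0], [0, 0, 0], 1], [[-1, -0.15, 0], [0, 0, 0], 1], [[-1, -0.15, 0], [0, 0, 0], 1], [[-1, -0.15, 0], [0, 0, 0], 1], [[-1, -0.15, 0], [0, 0, 0], 1], [[-0.8, -0.13, 0], [0, 0, 0], 1], [[0, 0, 0], [0, 0, 0], 1], [[0, 0, 0], [0, 0, 0], 1]]}}

```text
time_s: 17.9
ee_pos: [0.4381, -0.2053, 0.1452]
eef_rot: [-3.141, -0.0, 1.507]
force: [-0.3, 0.4, -0.6]
grip_width: 0.0941
grip_force: 0.0
```

```bash
cat > m.py <<'E'
from h import *
def rim(c,guess,z0=.036,rad=.05):
    q=cloud(c).reshape(-1,3); p=q[(np.hypot(*(q[:,:2]-guess).T)<rad)&(abs(q[:,2]-z0-.001)<.006)]
    if len(p)<15: return None
    m=cv2.minEnclosingCircle((p[:,:2]*1000).astype(np.float32)); return np.round([*m[0],m[1],len(p),np.median(p[:,2])*1000],1)
def grip(c,guess,rad=.045):
    q=cloud(c).reshape(-1,3); g=q[(np.hypot(*(q[:,:2]-guess).T)<rad)&(q[:,2]>.045)&(q[:,2]<.075)]
    if len(g)<15: return None
    return cv2.minAreaRect((g[:,:2]*1000).astype(np.float32)),len(g)
E
python3 - <<'E'
from m import *
st()
for n in('top','scene'):
    c=shot(n); save(c,n+'4.png',(150,120,630,400) if n=='top' else None,1.6 if n=='top' else 1)
    print(n,'grip',grip(c,(.484,.026)))
    for g in((.586,-.08),(.4655,-.0787),(.438,-.2045),(.616,-.3145)): print(rim(c,g))
    q=cloud(c).reshape(-1,3); p=q[(np.hypot(*(q[:,:2]-(.492,.151)).T)<.055)]
    s=p[abs(p[:,2]-.0165)<.0035]; print('rim16',len(s),cv2.minAreaRect((s[:,:2]*1000).astype(np.float32)),s[:,:2].mean(0))
    s=p[(p[:,2]>.004)&(p[:,2]<.02)]; print('plate',len(s),cv2.minAreaRect((s[:,:2]*1000).astype(np.float32)))
E
```

```text
17.9 [ 0.4381 -0.2053  0.1452] [-3.141 -0.     1.507] [-0.514  0.179  1.738  0.     1.225 -0.45 ] [-0.3  0.4 -0.6] 0.09408546792214025 0.0
top grip (((484.75164794921875, 27.188600540161133), (36.732826232910156, 13.54508113861084), 88.39844512939453), 147)
[586.  -79.9  31.9 180.   35.7]
[465.7 -78.1  31.7 179.   35.8]
[ 438.1 -204.4   32.   199.    35.6]
[ 616.6 -313.7   32.5  206.    35.1]
rim16 585 ((491.65789794921875, 151.8520965576172), (72.05121612548828, 71.9748764038086), 86.64937591552734) [0.49196656 0.1515536 ]
plate 1908 ((492.01513671875, 150.9767608642578), (107.52513885498047, 98.82757568359375), 88.34404754638672)
scene grip (((484.7789306640625, 24.681337356567383), (43.936485290527344, 13.223539352416992), 87.0211410522461), 121)
[584.6 -80.8  33.6 205.   35. ]
[465.9 -80.2  32.9 174.   34.8]
[ 438.  -204.9   32.9  242.    35.1]
[ 616.1 -315.3   32.9  276.    35.1]
rim16 305 ((491.55010986328125, 145.79803466796875), (88.34404754638672, 72.50370025634766), 87.36563110351562) [0.4954065  0.15498829]
plate 876 ((492.17266845703125, 151.3232421875), (103.9109878540039, 101.35877990722656), 87.37198638916016)
```

View pics/top4.png

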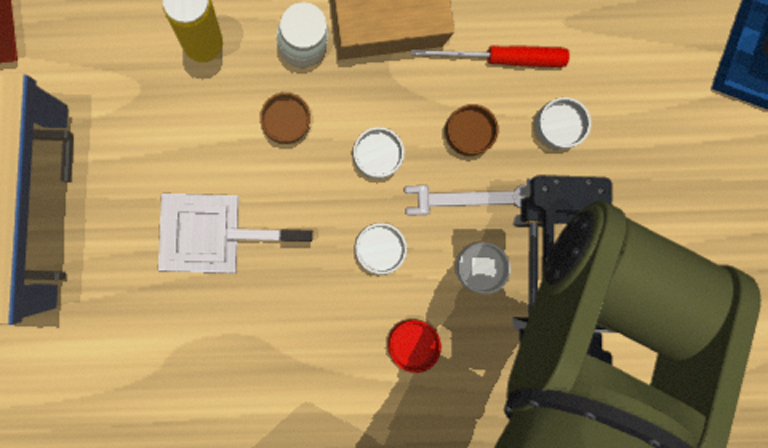

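Top view: the tray is fully out at px (200,233), its seat visible, and the dishes stand where measured. The seat is at (0.4919, 0.1513). The rim outside measures 72 mm, so tips must stay above z 0.016 there. I pick dish C with the tip 15 mm up, i.e. reported z −0.017.

Request:
{"fn": "send_rows", "kwargs": {"motion": [[[0.03, 0, 0.7], [0, 0, 0], 1], [[0, 0, 0.9], [0, 0, 0], 1], [[0, 0, 0.9], [0, 0, 0], 1], [[0, 0, 0.9], [0, 0, 0], 1], [[0, 0, 0.8], [0, 0, 0], 1], [[0, 0, 0.7], [0, 0, 0], 1], [[0, 0, 0.5], [0, 0, 0], 1], [[0, 0, 0], [0, 0, 0], 1], [[0, 0, 0], [0, 0, 0], 0], [[0, 0, 0], [0, 0, 0], -1], [[0, 0, 0], [0, 0, 0], -1], [[0, 0, 0], [0, 0, 0], -1]], "squeeze": 20}}

```text
time_s: 19.2
ee_pos: [0.4386, -0.2046, -0.0162]
eef_rot: [3.141, 0.0, 1.508]
force: [-1.2, -0.1, -0.1]
grip_width: 0.0655
grip_force: 0.6
```

Request:
{"fn": "send_rows", "kwargs": {"motion": [[[0, 0, 0], [0, 0, 0], -1], [[0, 0, 0], [0, 0, 0], -1], [[0, 0, 0], [0, 0, 0], -1]]}}

```text
time_s: 19.5
ee_pos: [0.4386, -0.2046, -0.0162]
eef_rot: [3.141, 0.0, 1.508]
force: [-1.1, 1.0, 6.3]
grip_width: 0.0635
grip_force: 20.0
```

Request:
{"fn": "send_rows", "kwargs": {"motion": [[[0, 0, -0.5], [0, 0, 0], -1], [[0, 0, -1], [0, 0, 0], -1], [[0, 0, -1], [0, 0, 0], -1], [[0, 0, -1], [0, 0, 0], -1], [[0, 0, -0.5], [0, 0, 0], -1], [[0.5, 0.05, 0], [0, 0, 0], -1], [[0.8, 0.07, 0], [0, 0, 0], -1], [[0.8, 0.07, 0], [0, 0, 0], -1], [[0.8, 0.07, 0], [0, 0, 0], -1], [[0.8, 0.07, 0], [0, 0, 0], -1], [[0.8, 0.07, 0], [0, 0, 0], -1], [[0.8, 0.07, 0], [0, 0, 0], -1]]}}

```text
time_s: 20.7
ee_pos: [0.4617, -0.0448, 0.102]
eef_rot: [-3.14, -0.0, 1.508]
force: [-0.2, -1.2, -0.7]
grip_width: 0.0631
grip_force: 20.0
```

Request:
{"fn": "send_rows", "kwargs": {"motion": [[[0.8, 0.07, 0], [0, 0, 0], -1], [[0.8, 0.07, 0], [0, 0, 0], -1], [[0.8, 0.07, 0], [0, 0, 0], -1], [[0.8, 0.07, 0], [0, 0, 0], -1], [[0.8, 0.07, 0], [0, 0, 0], -1], [[0.8, 0.07, 0], [0, 0, 0], -1], [[0.8, 0.07, 0], [0, 0, 0], -1], [[0.8, 0.07, 0], [0, 0, 0], -1], [[0.25, 0.07, 0], [0, 0, 0], -1], [[0, 0, 0], [0, 0, 0], -1], [[0, 0, 0], [0, 0, 0], -1]]}}

```text
time_s: 21.8
ee_pos: [0.4932, 0.1508, 0.1027]
eef_rot: [-3.141, 0.0, 1.508]
force: [0.8, 0.2, -0.5]
grip_width: 0.0632
grip_force: 20.0
```

Request:
{"fn": "send_rows", "kwargs": {"motion": [[[0, -0.04, 0.6], [0, 0, 0], -1], [[0, 0, 0.8], [0, 0, 0], -1], [[0, 0, 0.8], [0, 0, 0], -1], [[0, 0, 0.6], [0, 0, 0], -1], [[0, 0, 0.4], [0, 0, 0], -1], [[0, 0, 0.3], [0, 0, 0], -1], [[0, 0, 0.22], [0, 0, 0], -1], [[0, 0, 0], [0, 0, 0], -1]]}}

```text
time_s: 22.6
ee_pos: [0.4923, 0.1511, -0.0087]
eef_rot: [-3.141, 0.0, 1.508]
force: [-0.9, -0.2, -0.7]
grip_width: 0.0631
grip_force: 20.0
```

Request:
{"fn": "send_rows", "kwargs": {"motion": [[[0, 0, 0.04], [0, 0, 0], -1], [[0, 0, 0], [0, 0, 0], 0.4], [[0, 0, 0], [0, 0, 0], 0.6], [[0, 0, 0], [0, 0, 0], 1], [[0, 0, 0], [0, 0, 0], 1], [[0, 0, 0], [0, 0, 0], 1], [[0, 0, -0.5], [0, 0, 0], 1], [[0, 0, -1], [0, 0, 0], 1], [[0, 0, -1], [0, 0, 0], 1], [[0, 0, -1], [0, 0, 0], 1], [[0, 0, -0.5], [0, 0, 0], 1], [[-0.5, 0, 0], [0, 0, 0], 1]]}}

```text
time_s: 23.8
ee_pos: [0.4925, 0.137, 0.1124]
eef_rot: [3.138, -0.001, 1.51]
force: [-0.4, -0.1, -1.0]
grip_width: 0.0943
grip_force: 0.0
```

Request:
{"fn": "send_rows", "kwargs": {"motion": [[[-1, -0.05, 0], [0, 0, 0], 1], [[-1, -0.05, 0], [0, 0, 0], 1], [[-1, -0.05, 0], [0, 0, 0], 1], [[-1, -0.05, 0], [0, 0, 0], 1], [[-1, -0.05, 0], [0, 0, 0], 1], [[-1, -0.05, 0], [0, 0, 0], 1], [[-1, -0.05, 0], [0, 0, 0], 1], [[-0.22, -0.05, 0], [0, 0, 0], 1], [[0, 0, 0], [0, 0, 0], 1], [[0, 0, 0], [0, 0, 0], 1]]}}

```text
time_s: 24.8
ee_pos: [0.4657, -0.0786, 0.11]
eef_rot: [-3.141, -0.0, 1.508]
force: [-0.0, -0.4, 0.6]
grip_width: 0.0944
grip_force: 0.0
```

```bash
python3 - <<'E'
from m import *
st()
for n in('top','scene'):
    c=shot(n); print(n,'first',rim(c,(.492,.151),.042),'B',rim(c,(.4658,-.0792)),'A',rim(c,(.586,-.0803)),'D',rim(c,(.6164,-.3145)))
E
```

```text
24.8 [ 0.4657 -0.0786  0.11  ] [-3.141 -0.     1.508] [-0.245  0.194  1.808  0.     1.14  -0.182] [-0.  -0.4  0.6] 0.09440788539529085 0.0
top first [491.  142.2  41.  179.   42. ] B [470.8 -55.3  21.2  43.   35.9] A [585.9 -80.1  31.9 137.   35.9] D [ 616.6 -313.8   32.2  204.    35.5]
scene first [493.9 149.6  32.1  23.   41.2] B [466.2 -79.1  33.5 205.   34.9] A [585.1 -80.7  33.5 203.   35. ] D [ 616.1 -314.7   32.8  280.    35.1]
```

Request:
{"fn": "send_rows", "kwargs": {"motion": [[[0, 0, 0.7], [0, 0, 0], 1], [[0, 0, 0.9], [0, 0, 0], 1], [[0, 0, 0.9], [0, 0, 0], 1], [[0, 0, 0.8], [0, 0, 0], 1], [[0, 0, 0.6], [0, 0, 0], 1], [[0, 0, 0.32], [0, 0, 0], 1], [[0, 0, 0], [0, 0, 0], 0], [[0, 0, 0], [0, 0, 0], -1], [[0, 0, 0], [0, 0, 0], -1], [[0, 0, 0], [0, 0, 0], -1], [[0, 0, 0], [0, 0, 0], -1], [[0, 0, 0], [0, 0, 0], -1]]}}

```text
time_s: 26.1
ee_pos: [0.4664, -0.0791, -0.0154]
eef_rot: [3.141, 0.0, 1.508]
force: [-1.4, 0.7, 7.1]
grip_width: 0.0644
grip_force: 20.0
```

Request:
{"fn": "send_rows", "kwargs": {"motion": [[[0, 0, 0], [0, 0, 0], -1], [[0, 0, -0.5], [0, 0, 0], -1], [[0, 0, -1], [0, 0, 0], -1], [[0, 0, -1], [0, 0, 0], -1], [[0, 0, -1], [0, 0, 0], -1], [[0, 0, -0.5], [0, 0, 0], -1], [[0.5, 0.05, 0], [0, 0, 0], -1], [[0.8, 0.05, 0], [0, 0, 0], -1], [[0.8, 0.05, 0], [0, 0, 0], -1], [[0.8, 0.05, 0], [0, 0, 0], -1], [[0.8, 0.05, 0], [0, 0, 0], -1], [[0.8, 0.05, 0], [0, 0, 0], -1]]}}

```text
time_s: 27.3
ee_pos: [0.4834, 0.0561, 0.104]
eef_rot: [3.141, -0.0, 1.508]
force: [0.3, -0.0, -0.2]
grip_width: 0.0644
grip_force: 20.0
```

Request:
{"fn": "send_rows", "kwargs": {"motion": [[[0.8, 0.05, 0], [0, 0, 0], -1], [[0.8, 0.05, 0], [0, 0, 0], -1], [[0.8, 0, 0], [0, 0, 0], -1], [[0.6, 0, 0], [0, 0, 0], -1], [[0.2, 0, 0], [0, 0, 0], -1], [[0, 0, 0], [0, 0, 0], -1], [[0, 0, 0], [0, 0, 0], -1]]}}

```text
time_s: 28.0
ee_pos: [0.4924, 0.1501, 0.1039]
eef_rot: [-3.142, 0.0, 1.508]
force: [-0.5, -0.9, -0.5]
grip_width: 0.0642
grip_force: 20.0
```

```bash
python3 - <<'E'
from m import *
st()
c=shot('scene'); print(rim(c,(.492,.151),.042)); W=cloud(c)
q=W.reshape(-1,3)
for z in (.03,.035,.04,.0425): 
    p=q[(np.hypot(*(q[:,:2]-(.492,.151)).T)<.045)&(abs(q[:,2]-z)<.0015)]; print(z,len(p),p.min(0),p.max(0))
save(c,'s5.png',(240,100,440,260),4)
E
```

```text
28.0 [0.4924 0.1501 0.1039] [-3.142  0.     1.508] [ 0.225  0.291  1.701 -0.     1.149  0.288] [-0.5 -0.9 -0.5] 0.06422157959249872 19.999959818087518
[494.1 150.1  34.2 157.   40.8]
0.03 46 [0.46456295 0.10786236 0.02851753] [0.52482768 0.18295952 0.03141411]
0.035 53 [0.46627444 0.10635457 0.03353314] [0.52459508 0.18319692 0.03637836]
0.04 75 [0.46214891 0.11726686 0.03850025] [0.52446333 0.18401146 0.04149595]
0.0425 63 [0.46312918 0.11733418 0.04103959] [0.52413525 0.18123013 0.04387084]
```

View pics/s5.png

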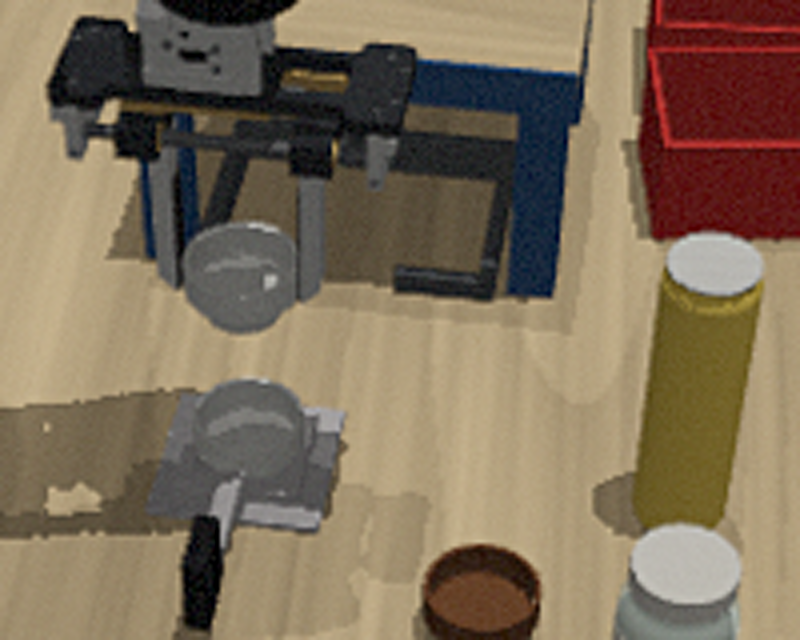

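The first dish is in the seat at px (248,430) and the second is held level above it at (240,275). Lower to nest.

Request:
{"fn": "send_rows", "kwargs": {"motion": [[[0, 0.02, 0.6], [0, 0, 0], -1], [[0, 0, 0.8], [0, 0, 0], -1], [[0, 0, 0.6], [0, 0, 0], -1], [[0, 0, 0.4], [0, 0, 0], -1], [[0, 0, 0.3], [0, 0, 0], -1], [[0, 0, 0.2], [0, 0, 0], -1], [[0, 0, 0.15], [0, 0, 0], -1], [[0, 0, 0], [0, 0, 0], -1]]}}

```text
time_s: 28.85
ee_pos: [0.493, 0.1506, 0.0122]
eef_rot: [-3.141, 0.0, 1.508]
force: [0.1, -1.1, -0.5]
grip_width: 0.0646
grip_force: 20.0
```

Request:
{"fn": "send_rows", "kwargs": {"motion": [[[0, 0, 0.03], [0, 0, 0], -1], [[0, 0, 0], [0, 0, 0], 0.4], [[0, 0, 0], [0, 0, 0], 0.6], [[0, 0, 0], [0, 0, 0], 1], [[0, 0, 0], [0, 0, 0], 1], [[0, 0, 0], [0, 0, 0], 1], [[0, 0, -0.4], [0, 0, 0], 1], [[0, 0, -1], [0, 0, 0], 1], [[0, 0, -1], [0, 0, 0], 1], [[0, 0, -0.9], [0, 0, 0], 1], [[-0.3, 0.15, 0], [0, 0, 0], 1], [[-0.75, 0.36, 0], [0, 0, 0], 1]]}}

```text
time_s: 30.05
ee_pos: [0.5065, 0.1187, 0.1115]
eef_rot: [3.14, -0.0, 1.51]
force: [-0.4, -1.0, -0.7]
grip_width: 0.094
grip_force: 0.0
```

Request:
{"fn": "send_rows", "kwargs": {"motion": [[[-0.8, 0.38, 0], [0, 0, 0], 1], [[-0.8, 0.38, 0], [0, 0, 0], 1], [[-0.8, 0.38, 0], [0, 0, 0], 1], [[-0.8, 0.38, 0], [0, 0, 0], 1], [[-0.8, 0.38, 0], [0, 0, 0], 1], [[-0.8, 0.38, 0], [0, 0, 0], 1], [[-0.8, 0.38, 0], [0, 0, 0], 1], [[-0.84, 0.4, 0], [0, 0, 0], 1], [[0, 0, 0], [0, 0, 0], 1], [[0, 0, 0], [0, 0, 0], 1]]}}

```text
time_s: 31.05
ee_pos: [0.5855, -0.0806, 0.11]
eef_rot: [-3.141, -0.0, 1.507]
force: [0.2, 0.6, -0.5]
grip_width: 0.0939
grip_force: 0.0
```

```bash
python3 - <<'E'
from m import *
st()
for n in('top','scene'):
    c=shot(n); print(n,'stack',rim(c,(.492,.151),.062,.04),'A',rim(c,(.586,-.0803)),'D',rim(c,(.6164,-.3145)))
E
```

```text
31.05 [ 0.5855 -0.0806  0.11  ] [-3.141 -0.     1.507] [-0.199  0.447  1.471  0.     1.225 -0.135] [ 0.2  0.6 -0.5] 0.09389630106202594 0.0
top stack [493.5 151.1  31.7 179.   61.9] A [591.  -51.8  13.2  24.   35.4] D [ 617.4 -313.8   32.6  204.    35.4]
scene stack None A [585.  -80.2  33.9 205.   34.8] D [ 615.6 -315.    32.9  278.    35. ]
```

Second dish nested (rim at 62 mm). The stack centre is at (0.4935, 0.151) and A is under the hand. Pick A.

Request:
{"fn": "send_rows", "kwargs": {"motion": [[[0, 0, 0.7], [0, 0, 0], 1], [[0, 0, 0.9], [0, 0, 0], 1], [[0, 0, 0.9], [0, 0, 0], 1], [[0, 0, 0.8], [0, 0, 0], 1], [[0, 0, 0.6], [0, 0, 0], 1], [[0, 0, 0.32], [0, 0, 0], 1], [[0, 0, 0], [0, 0, 0], 0], [[0, 0, 0], [0, 0, 0], -1], [[0, 0, 0], [0, 0, 0], -1], [[0, 0, 0], [0, 0, 0], -1], [[0, 0, 0], [0, 0, 0], -1], [[0, 0, 0], [0, 0, 0], -1]]}}

```text
time_s: 32.35
ee_pos: [0.5863, -0.0803, -0.0153]
eef_rot: [3.14, 0.0, 1.508]
force: [-1.4, 1.0, 6.7]
grip_width: 0.0644
grip_force: 20.0
```

Request:
{"fn": "send_rows", "kwargs": {"motion": [[[0, 0, 0], [0, 0, 0], -1], [[0, 0, -0.5], [0, 0, 0], -1], [[0, 0, -1], [0, 0, 0], -1], [[0, 0, -1], [0, 0, 0], -1], [[0, 0, -1], [0, 0, 0], -1], [[0, 0, -0.8], [0, 0, 0], -1], [[0.3, -0.2, 0], [0, 0, 0], -1], [[0.8, -0.38, 0], [0, 0, 0], -1], [[0.8, -0.38, 0], [0, 0, 0], -1], [[0.8, -0.38, 0], [0, 0, 0], -1], [[0.8, -0.38, 0], [0, 0, 0], -1], [[0.8, -0.38, 0], [0, 0, 0], -1]]}}

```text
time_s: 33.55
ee_pos: [0.5297, 0.0537, 0.1121]
eef_rot: [-3.14, 0.0, 1.508]
force: [-0.1, 0.1, 0.2]
grip_width: 0.0641
grip_force: 20.0
```

Request:
{"fn": "send_rows", "kwargs": {"motion": [[[0.8, -0.38, 0], [0, 0, 0], -1], [[0.8, -0.38, 0], [0, 0, 0], -1], [[0.8, -0.38, 0], [0, 0, 0], -1], [[0.6, -0.25, 0], [0, 0, 0], -1], [[0.2, -0.1, 0], [0, 0, 0], -1], [[0, 0, 0], [0, 0, 0], -1], [[0, 0, 0], [0, 0, 0], -1]]}}

```text
time_s: 34.25
ee_pos: [0.4924, 0.1505, 0.1126]
eef_rot: [-3.141, 0.0, 1.508]
force: [0.4, -0.1, -0.4]
grip_width: 0.0641
grip_force: 20.0
```

Request:
{"fn": "send_rows", "kwargs": {"motion": [[[0.01, 0.03, 0.5], [0, 0, 0], -1], [[0, 0, 0.7], [0, 0, 0], -1], [[0, 0, 0.5], [0, 0, 0], -1], [[0, 0, 0.4], [0, 0, 0], -1], [[0, 0, 0.3], [0, 0, 0], -1], [[0, 0, 0.2], [0, 0, 0], -1], [[0, 0, 0.1], [0, 0, 0], -1], [[0, 0, 0], [0, 0, 0], -1]]}}

```text
time_s: 35.05
ee_pos: [0.4934, 0.1512, 0.0318]
eef_rot: [-3.142, -0.0, 1.508]
force: [0.5, -1.0, -1.2]
grip_width: 0.0642
grip_force: 20.0
```

Request:
{"fn": "send_rows", "kwargs": {"motion": [[[0, 0, 0.03], [0, 0, 0], -1], [[0, 0, 0], [0, 0, 0], 0.4], [[0, 0, 0], [0, 0, 0], 0.6], [[0, 0, 0], [0, 0, 0], 1], [[0, 0, 0], [0, 0, 0], 1], [[0, 0, 0], [0, 0, 0], 1], [[0, 0, -0.4], [0, 0, 0], 1], [[0, 0, -1], [0, 0, 0], 1], [[0, 0, -1], [0, 0, 0], 1], [[0, 0, -0.6], [0, 0, 0], 1], [[-0.3, 0.1, 0], [0, 0, 0], 1], [[-0.9, 0.3, 0], [0, 0, 0], 1]]}}

```text
time_s: 36.25
ee_pos: [0.503, 0.115, 0.1212]
eef_rot: [3.141, -0.0, 1.511]
force: [0.6, -0.2, -0.6]
grip_width: 0.094
grip_force: 0.0
```

Request:
{"fn": "send_rows", "kwargs": {"motion": [[[-1, 0.33, 0], [0, 0, 0], 1], [[-1, 0.33, 0], [0, 0, 0], 1], [[-1, 0.33, 0], [0, 0, 0], 1], [[-1, 0.33, 0], [0, 0, 0], 1], [[-1, 0.33, 0], [0, 0, 0], 1], [[-1, 0.33, 0], [0, 0, 0], 1], [[-1, 0.33, 0], [0, 0, 0], 1], [[-1, 0.33, 0], [0, 0, 0], 1], [[-1, 0.33, 0], [0, 0, 0], 1], [[-1, 0.33, 0], [0, 0, 0], 1], [[-1, 0.33, 0], [0, 0, 0], 1], [[-1, 0.33, 0], [0, 0, 0], 1]]}}

```text
time_s: 37.45
ee_pos: [0.5987, -0.2539, 0.12]
eef_rot: [-3.14, -0.0, 1.508]
force: [0.5, 0.7, 0.9]
grip_width: 0.094
grip_force: 0.0
```

Request:
{"fn": "send_rows", "kwargs": {"motion": [[[-1, 0.33, 0], [0, 0, 0], 1], [[-1, 0.33, 0], [0, 0, 0], 1], [[0, 0.05, 0], [0, 0, 0], 1], [[0, 0, 0], [0, 0, 0], 1]]}}

```text
time_s: 37.85
ee_pos: [0.616, -0.3138, 0.1196]
eef_rot: [-3.14, -0.001, 1.507]
force: [-0.4, 0.3, -0.0]
grip_width: 0.0941
grip_force: 0.0
```

```bash
python3 - <<'E'
from m import *
st()
for n in('top','scene'):
    c=shot(n); print(n,'stack',rim(c,(.492,.151),.082,.04),'D',rim(c,(.6164,-.3145)))
E
```

```text
37.85 [ 0.616  -0.3138  0.1196] [-3.140e+00 -1.000e-03  1.507e+00] [-0.524  0.664  1.115  0.     1.365 -0.461] [-0.4  0.3 -0. ] 0.09406682503632828 0.0
top stack [494.1 151.4  31.9 195.   82. ] D [ 601.1 -333.6   32.3  152.    34.9]
scene stack None D [ 600.3 -334.8   32.4  194.    35.1]
```

Third nested (rim at 82 mm). Dish D was knocked to (0.6007, −0.3342) in both views, so I correct for that and pick it.

Request:
{"fn": "send_rows", "kwargs": {"motion": [[[-0.7, -0.47, 0], [0, 0, 0], 1], [[0, 0, 0.7], [0, 0, 0], 1], [[0, 0, 0.9], [0, 0, 0], 1], [[0, 0, 0.9], [0, 0, 0], 1], [[0, 0, 0.8], [0, 0, 0], 1], [[0, 0, 0.7], [0, 0, 0], 1], [[0, 0, 0.53], [0, 0, 0], 1], [[0, 0, 0], [0, 0, 0], 1]]}}

```text
time_s: 38.75
ee_pos: [0.6003, -0.3321, -0.017]
eef_rot: [-3.139, -0.002, 1.509]
force: [0.5, 0.6, -0.1]
grip_width: 0.094
grip_force: 0.0
```

```bash
python3 - <<'E'
from m import *
st()
for n in('top','scene'):
    c=shot(n); print(n,'D',rim(c,(.601,-.334)))
E
```

```text
38.75 [ 0.6003 -0.3321 -0.017 ] [-3.139e+00 -2.000e-03  1.509e+00] [-0.559  0.792  1.233  0.     1.12  -0.497] [ 0.5  0.6 -0.1] 0.09404452614332465 0.0
top D [ 601.2 -327.1   48.3  136.    35.3]
scene D [ 600.7 -340.6   48.1  242.    35.2]
```

Request:
{"fn": "send_rows", "kwargs": {"motion": [[[-0.06, 0, -0.05], [0, 0, 0], 1], [[0, 0, 0], [0, 0, 0], 0], [[0, 0, 0], [0, 0, 0], -1], [[0, 0, 0], [0, 0, 0], -1], [[0, 0, 0], [0, 0, 0], -1], [[0, 0, 0], [0, 0, 0], -1], [[0, 0, 0], [0, 0, 0], -1], [[0, 0, 0], [0, 0, 0], -1]]}}

```text
time_s: 39.65
ee_pos: [0.6011, -0.3353, -0.0133]
eef_rot: [-3.141, 0.0, 1.508]
force: [-1.7, 0.9, 3.1]
grip_width: 0.0644
grip_force: 20.0
```

Request:
{"fn": "send_rows", "kwargs": {"motion": [[[0, 0, -0.5], [0, 0, 0], -1], [[0, 0, -1], [0, 0, 0], -1], [[0, 0, -1], [0, 0, 0], -1], [[0, 0, -1], [0, 0, 0], -1], [[0, 0, -0.8], [0, 0, 0], -1], [[0, 0, -0.3], [0, 0, 0], -1], [[0.4, -0.12, 0], [0, 0, 0], -1], [[0.8, -0.23, 0], [0, 0, 0], -1], [[0.8, -0.23, 0], [0, 0, 0], -1], [[0.8, -0.23, 0], [0, 0, 0], -1], [[0.8, -0.23, 0], [0, 0, 0], -1], [[0.8, -0.23, 0], [0, 0, 0], -1]]}}

```text
time_s: 40.85
ee_pos: [0.5708, -0.2, 0.1241]
eef_rot: [-3.141, -0.0, 1.508]
force: [0.3, 0.5, -0.6]
grip_width: 0.0645
grip_force: 20.0
```

Request:
{"fn": "send_rows", "kwargs": {"motion": [[[0.85, -0.245, 0], [0, 0, 0], -1], [[0.85, -0.245, 0], [0, 0, 0], -1], [[0.85, -0.245, 0], [0, 0, 0], -1], [[0.85, -0.245, 0], [0, 0, 0], -1], [[0.85, -0.245, 0], [0, 0, 0], -1], [[0.85, -0.245, 0], [0, 0, 0], -1], [[0.85, -0.245, 0], [0, 0, 0], -1], [[0.85, -0.245, 0], [0, 0, 0], -1], [[0.85, -0.245, 0], [0, 0, 0], -1], [[0.85, -0.245, 0], [0, 0, 0], -1], [[0.85, -0.245, 0], [0, 0, 0], -1], [[0.85, -0.245, 0], [0, 0, 0], -1]]}}

```text
time_s: 42.05
ee_pos: [0.5019, 0.1109, 0.1243]
eef_rot: [-3.141, 0.0, 1.508]
force: [-0.4, 0.2, -0.5]
grip_width: 0.0644
grip_force: 20.0
```

Request:
{"fn": "send_rows", "kwargs": {"motion": [[[0.8, -0.25, 0], [0, 0, 0], -1], [[0.4, -0.14, 0], [0, 0, 0], -1], [[0.13, 0, 0], [0, 0, 0], -1], [[0, 0, 0], [0, 0, 0], -1], [[0, 0, 0], [0, 0, 0], -1]]}}

```text
time_s: 42.55
ee_pos: [0.4935, 0.1496, 0.1245]
eef_rot: [-3.141, 0.0, 1.508]
force: [-0.5, -0.6, -1.7]
grip_width: 0.0645
grip_force: 20.0
```

Request:
{"fn": "send_rows", "kwargs": {"motion": [[[0.02, 0, 0.5], [0, 0, 0], -1], [[0, 0, 0.6], [0, 0, 0], -1], [[0, 0, 0.5], [0, 0, 0], -1], [[0, 0, 0.3], [0, 0, 0], -1], [[0, 0, 0.2], [0, 0, 0], -1], [[0, 0, 0.15], [0, 0, 0], -1], [[0, 0, 0.12], [0, 0, 0], -1], [[0, 0, 0], [0, 0, 0], -1]]}}

```text
time_s: 43.35
ee_pos: [0.4933, 0.1509, 0.0534]
eef_rot: [-3.141, 0.0, 1.508]
force: [-0.7, -0.3, -0.6]
grip_width: 0.0641
grip_force: 20.0
```

Request:
{"fn": "send_rows", "kwargs": {"motion": [[[0, 0, 0.02], [0, 0, 0], -1], [[0, 0, 0], [0, 0, 0], 0.4], [[0, 0, 0], [0, 0, 0], 0.6], [[0, 0, 0], [0, 0, 0], 1], [[0, 0, 0], [0, 0, 0], 1], [[0, 0, 0], [0, 0, 0], 1], [[0, 0, -0.4], [0, 0, 0], 1], [[0, 0, -1], [0, 0, 0], 1], [[0, 0, -0.6], [0, 0, 0], 1], [[-0.5, 0, 0], [0, 0, 0], 1], [[-1, 0, 0], [0, 0, 0], 1], [[-1, 0, 0], [0, 0, 0], 1]]}}

```text
time_s: 44.55
ee_pos: [0.488, 0.0747, 0.1124]
eef_rot: [-3.141, 0.0, 1.509]
force: [1.0, -1.0, 0.0]
grip_width: 0.0941
grip_force: 0.0
```

Request:
{"fn": "send_rows", "kwargs": {"motion": [[[-1, -0.1, 0], [0, 0, 0], 1], [[-0.65, 0, 0], [0, 0, 0], 1], [[0, 0, 0], [0, 0, 0], 1], [[0, 0, 0], [0, 0, 0], 1]]}}

```text
time_s: 44.95
ee_pos: [0.4823, 0.0266, 0.1126]
eef_rot: [-3.141, -0.0, 1.507]
force: [0.0, 0.4, -0.6]
grip_width: 0.0943
grip_force: 0.0
```

```bash
python3 - <<'E'
from m import *
st()
for n in('top','scene'):
    c=shot(n); print(n,'stack',rim(c,(.492,.151),.102,.04),'grip',grip(c,(.485,.026)))
save(c,'s6.png')
E
```

```text
44.95 [0.4823 0.0266 0.1126] [-3.141 -0.     1.507] [-0.021  0.214  1.778  0.     1.151  0.043] [ 0.   0.4 -0.6] 0.09429202572920375 0.0
top stack [493.7 151.   31.8 207.  102.1] grip None
scene stack [492.1 148.2  32.8 111.  100.6] grip (((484.66546630859375, 26.49297523498535), (42.120750427246094, 14.766778945922852), 88.40046691894531), 151)
```

View pics/s6.png

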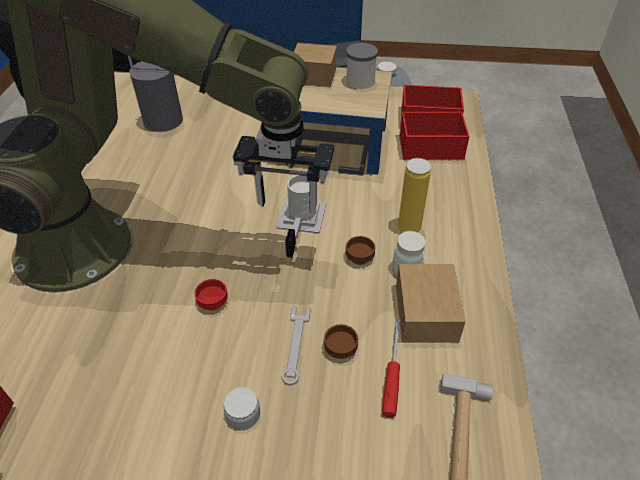

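All four dishes are stacked on the tray (px 300,195; top rim 102 mm), bystanders untouched. Regrip the tray.

Request:
{"fn": "send_rows", "kwargs": {"motion": [[[0, 0.06, 0.6], [0, 0, 0], 1], [[0, 0, 0.8], [0, 0, 0], 1], [[0, 0, 0.8], [0, 0, 0], 1], [[0, 0, 0.8], [0, 0, 0], 1], [[0, 0, 0.6], [0, 0, 0], 1], [[0, 0, 0.32], [0, 0, 0], 1], [[0, 0, 0], [0, 0, 0], 0.4], [[0, 0, 0], [0, 0, 0], 0], [[0, 0, 0], [0, 0, 0], -0.3], [[0, 0, 0], [0, 0, 0], -0.5], [[0, 0, 0], [0, 0, 0], -0.6], [[0, 0, 0], [0, 0, 0], -0.7]], "squeeze": 40}}

```text
time_s: 46.25
ee_pos: [0.4845, 0.0268, -0.0045]
eef_rot: [3.141, -0.0, 1.508]
force: [-0.0, 0.0, -0.6]
grip_width: 0.049
grip_force: 0.0
```

Request:
{"fn": "send_rows", "kwargs": {"motion": [[[0, 0, 0], [0, 0, 0], -0.8], [[0, 0, 0], [0, 0, 0], -1], [[0, 0, 0], [0, 0, 0], -1], [[0, 0, 0], [0, 0, 0], -1], [[0, 0, 0], [0, 0, 0], -1], [[0, 0, 0], [0, 0, 0], -1]], "squeeze": 55}}

```text
time_s: 46.85
ee_pos: [0.4843, 0.0268, -0.0048]
eef_rot: [-3.141, 0.0, 1.508]
force: [-1.6, -1.3, 0.4]
grip_width: 0.0138
grip_force: 55.0
```

Request:
{"fn": "send_rows", "kwargs": {"motion": [[[0.05, -0.05, 0], [0, 0, 0], -1], [[0.1, 0, 0], [0, 0, 0], -1], [[0.15, 0, 0], [0, 0, 0], -1], [[0.2, 0, 0], [0, 0, 0], -1], [[0.25, 0, 0], [0, 0, 0], -1], [[0.3, 0, 0], [0, 0, 0], -1], [[0.3, 0, 0], [0, 0, 0], -1], [[0.3, 0, 0], [0, 0, 0], -1], [[0.3, 0, 0], [0, 0, 0], -1], [[0.2, 0, 0], [0, 0, 0], -1], [[0.1, 0, 0], [0, 0, 0], -1], [[0.05, 0, 0], [0, 0, 0], -1]]}}

```text
time_s: 48.05
ee_pos: [0.4872, 0.096, -0.0048]
eef_rot: [-3.142, 0.0, 1.509]
force: [0.0, -4.3, 0.4]
grip_width: 0.0133
grip_force: 55.0
```

```bash
python3 - <<'E'
from m import *
st()
for n in('top','scene'):
    c=shot(n); print(n,'stack',rim(c,(.497,.218),.102,.045))
    q=cloud(c).reshape(-1,3); p=q[(np.hypot(*(q[:,:2]-(.4965,.220)).T)<.06)&(q[:,2]>.004)&(q[:,2]<.02)]
    if len(p)>30: print('plate',len(p),cv2.minAreaRect((p[:,:2]*1000).astype(np.float32)))
E
```

```text
48.05 [ 0.4872  0.096  -0.0048] [-3.142  0.     1.509] [ 0.121  0.415  1.829 -0.     0.898  0.183] [ 0.  -4.3  0.4] 0.01326285640462697 54.99469220638275
top stack [497.5 220.3  32.1 186.  101.9]
plate 461 ((501.7183837890625, 233.99658203125), (82.31204223632812, 114.24105072021484), 71.82733917236328)
scene stack [513.4 222.6  27.3  46.  101. ]
plate 273 ((493.2713317871094, 197.26162719726562), (99.20671081542969, 62.36823654174805), 1.1404204368591309)
```

Request:
{"fn": "send_rows", "kwargs": {"motion": [[[0.05, 0, 0], [0, 0, 0], -1], [[0.1, 0, 0], [0, 0, 0], -1], [[0.2, 0, 0], [0, 0, 0], -1], [[0.25, 0, 0], [0, 0, 0], -1], [[0.3, 0, 0], [0, 0, 0], -1], [[0.3, 0, 0], [0, 0, 0], -1], [[0.3, 0, 0], [0, 0, 0], -1], [[0.3, 0, 0], [0, 0, 0], -1], [[0.3, 0, 0], [0, 0, 0], -1], [[0.3, 0, 0], [0, 0, 0], -1], [[0.3, 0, 0], [0, 0, 0], -1], [[0.3, 0, 0], [0, 0, 0], -1]]}}

```text
time_s: 49.35
ee_pos: [0.4928, 0.1863, -0.0048]
eef_rot: [-3.142, 0.0, 1.508]
force: [-0.4, -4.6, 0.3]
grip_width: 0.0135
grip_force: 55.0
```

Request:
{"fn": "send_rows", "kwargs": {"motion": [[[0.3, 0, 0], [0, 0, 0], -1], [[0.3, 0, 0], [0, 0, 0], -1], [[0.3, 0, 0], [0, 0, 0], -1], [[0.3, 0, 0], [0, 0, 0], -1], [[0.3, 0, 0], [0, 0, 0], -1], [[0.3, 0, 0], [0, 0, 0], -1], [[0.3, 0, 0], [0, 0, 0], -1], [[0.25, 0, 0], [0, 0, 0], -1], [[0.15, 0, 0], [0, 0, 0], -1], [[0.1, 0, 0], [0, 0, 0], -1], [[0.05, 0, 0], [0, 0, 0], -1], [[0, 0, 0], [0, 0, 0], -1]]}}

```text
time_s: 50.55
ee_pos: [0.4977, 0.2654, -0.0047]
eef_rot: [3.142, -0.0, 1.508]
force: [-0.3, -1.9, 1.2]
grip_width: 0.0138
grip_force: 55.0
```

Request:
{"fn": "send_rows", "kwargs": {"motion": [[[0, 0.05, 0], [0, 0, 0], -1], [[0, 0.1, 0], [0, 0, 0], -1], [[0, 0.15, 0], [0, 0, 0], -1], [[0, 0.2, 0], [0, 0, 0], -1], [[0, 0.2, 0], [0, 0, 0], -1], [[0, 0.2, 0], [0, 0, 0], -1], [[0, 0.2, 0], [0, 0, 0], -1], [[0, 0.2, 0], [0, 0, 0], -1], [[0, 0.2, 0], [0, 0, 0], -1], [[0, 0.2, 0], [0, 0, 0], -1], [[0, 0.15, 0], [0, 0, 0], -1], [[0, 0.1, 0], [0, 0, 0], -1]]}}

```text
time_s: 51.75
ee_pos: [0.5557, 0.2619, -0.0048]
eef_rot: [-3.14, -0.0, 1.509]
force: [-7.8, -0.4, 3.5]
grip_width: 0.0138
grip_force: 55.1
```

Request:
{"fn": "send_rows", "kwargs": {"motion": [[[0, 0.07, 0], [0, 0, 0], -1], [[0, 0.03, 0], [0, 0, 0], -1], [[0, 0, 0], [0, 0, 0], -1], [[0, 0, 0], [0, 0, 0], -1]]}}

```text
time_s: 52.15
ee_pos: [0.5586, 0.2618, -0.0048]
eef_rot: [-3.14, -0.0, 1.509]
force: [-5.8, 1.6, 2.7]
grip_width: 0.0138
grip_force: 55.1
```

```bash
python3 - <<'E'
from m import *
st()
c=shot('scene'); save(c,'s7.png',(260,90,400,200),5)
E
```

```text
52.15 [ 0.5586  0.2618 -0.0048] [-3.14  -0.     1.509] [3.780e-01 6.370e-01 1.470e+00 1.000e-03 1.035e+00 4.400e-01] [-5.8  1.6  2.7] 0.013791444768700416 55.071696639060974
```

View pics/s7.png

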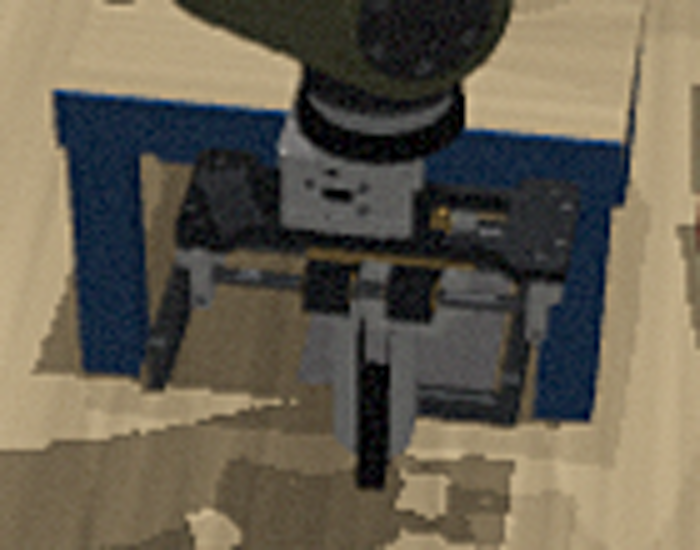

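The tray is behind the lip, plate visible right of the fingers at (460,340). Release, rise and back off.

Request:
{"fn": "send_rows", "kwargs": {"motion": [[[0, 0, 0], [0, 0, 0], -0.6], [[0, 0, 0], [0, 0, 0], -0.4], [[0, 0, 0], [0, 0, 0], 0], [[0, 0, 0], [0, 0, 0], 0.5], [[0, 0, 0], [0, 0, 0], 1], [[0, 0, 0], [0, 0, 0], 1], [[0, 0, 0], [0, 0, 0], 1], [[0, 0, -0.4], [0, 0, 0], 1], [[0, 0, -0.8], [0, 0, 0], 1], [[0, 0, -1], [0, 0, 0], 1], [[0, 0, -1], [0, 0, 0], 1], [[-0.5, 0, -0.8], [0, 0, 0], 1]]}}

```text
time_s: 53.4
ee_pos: [0.5584, 0.2471, 0.1181]
eef_rot: [3.14, -0.001, 1.51]
force: [-0.0, -0.6, 0.0]
grip_width: 0.0939
grip_force: 0.0
```

Request:
{"fn": "send_rows", "kwargs": {"motion": [[[-1, -0.5, -0.3], [0, 0, 0], 1], [[-1, -0.5, 0], [0, 0, 0], 1], [[-1, -0.5, 0], [0, 0, 0], 1], [[-1, -0.5, 0], [0, 0, 0], 1], [[-1, -0.5, 0], [0, 0, 0], 1], [[-1, -0.5, 0], [0, 0, 0], 1], [[-1, -0.5, 0], [0, 0, 0], 1], [[-1, -0.5, 0], [0, 0, 0], 1], [[0, 0, 0], [0, 0, 0], 1], [[0, 0, 0], [0, 0, 0], 1]]}}

```text
time_s: 54.4
ee_pos: [0.4238, 0.0139, 0.1252]
eef_rot: [3.14, -0.0, 1.507]
force: [0.8, 0.1, -0.1]
grip_width: 0.0942
grip_force: 0.0
```

```bash
python3 - <<'E'
from m import *
st()
for n in('top','scene'):
    c=shot(n); print(n,'grip',grip(c,(.559,.262)))
    if n=='scene':
        save(c,'s8.png',(260,90,400,200),5)
        q=cloud(c).reshape(-1,3); p=q[(np.hypot(*(q[:,:2]-(.567,.387)).T)<.05)&(q[:,2]>.02)&(q[:,2]<.14)]
        for lo in (.03,.05,.07,.09,.099):
            s=p[(p[:,2]>lo)&(p[:,2]<lo+.01)]
            if len(s): print(lo,len(s),s[:,0].min(),s[:,0].max(),s[:,1].min())
E
```

```text
54.4 [0.4238 0.0139 0.1252] [ 3.14  -0.     1.507] [-0.054  0.066  1.915  0.     1.159  0.01 ] [ 0.8  0.1 -0.1] 0.09417259669297992 0.0
top grip (((558.095458984375, 262.0663757324219), (40.77248764038086, 12.793017387390137), 88.01454162597656), 168)
scene grip (((558.8385620117188, 260.5340576171875), (45.13713455200195, 14.469882011413574), 85.59565734863281), 108)
0.03 82 0.5378324635961504 0.5966008700734253 0.33748829298760336
0.05 79 0.5376097249191387 0.5983232939419566 0.35171231083957905
0.07 88 0.5371662197954051 0.597719928218074 0.3495960563309723
0.09 85 0.5370741218433677 0.5971621291219075 0.35133223660171203
0.099 47 0.5369528471903763 0.5970159360728444 0.35224163527136615
```

View pics/s8.png

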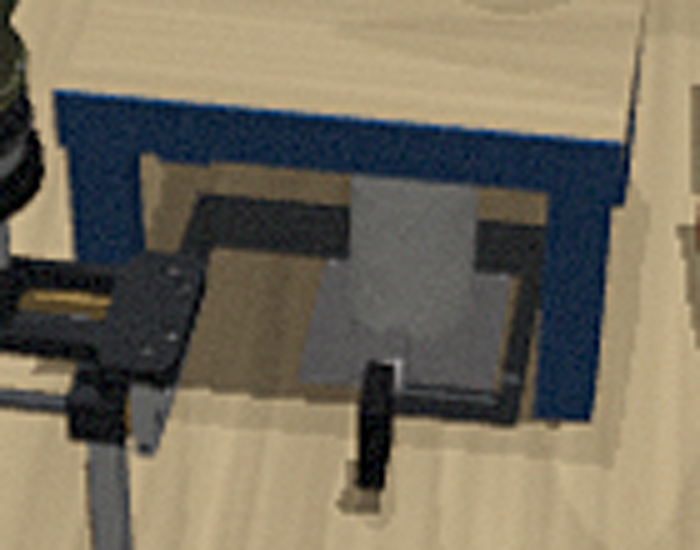

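The tray is parked square behind the lip at about rack (0, −30) mm, with the stack upright at px (412,255). The gripper is clear, so I hand in.

```bash
python3 -c "
from station import *
print(hand_in())"
```

```text
the job is handed in; nothing more can be done
None
```

I stacked all four aluminium dishes nested on the tray, slid it home and square behind the lip, let go and handed the job in at about 54 s; the hand-in returned no verdict, and the last measurements put the tray and stack within tolerance.

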